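Put the recipe notebook away and close its drawer

TASK

The recipe notebook is done with: take it off the book stand and stand it on its long edge in one of the free slots of the open drawer of the little recipe cabinet, right down on the drawer floor. Then push the drawer fully home until it clicks into its catch, and leave the other things on the worktop where they are.

Things in the scene. Friction and masses are not known exactly. Their poses are not given: they have to be found in the camera images.
- notebook: Black hardcover notebook, 148x110x16 mm (stiff block 146x103x12), 0.15 kg, loose. Origin: middle of the back cover; x along its length, y along its 110 mm height (edges at y = -54 and +50 mm), z out of the front cover (12 mm above the back). Starts leaning on the book stand, long side level, +y edge up, front cover towards the stand's front. A similar one lying far left is not meant.
- book_stand: Fixed dark steel book stand, base 120x150x8 mm; origin on the worktop right below the middle of the notebook's back cover (66 mm up); front faces its -x. The back plate leans back 0.20 rad (notebook's top edge to +x) and ends 44 mm below the notebook's top edge: the upper part is free on both sides. A ledge with a low lip carries the notebook.
- recipe_cabinet: Fixed wooden cabinet, 200x200 mm, 152 mm high, origin at the centre of its underside, front faces its -x. It holds one drawer that slides out along -x. Underside of its top board 138 mm above the worktop. Nothing stands on it.
- drawer (a joint): How far the drawer is open in m: 0 = home against its stop, 0.16 = fully out; starts open. A sprung catch resists at about 10 mm open (about 10 N), then pulls the drawer home from about 4 mm on and keeps it there.
- handle (a point): Middle of the brass bar handle of the drawer (bar along y, 90 mm long, about 10 mm thick, 98 mm above the worktop), 35 mm in front of the face of the grey drawer front. The front is 14 mm thick, 196 mm wide, top edge 136 mm above the worktop. Axes as the cabinet; moves with the drawer.
- slot_1 (a point): Free slot nearest the drawer front: middle of the slot on the drawer floor (22 mm above the worktop). It runs along y (166 mm long), 22 mm wide along x between dark dividers 4 mm thick and 60 mm high; its middle is 38 mm behind the inside of the drawer front. Axes as the cabinet; moves with the drawer.
- slot_2 (a point): Next free slot, 26 mm further back than slot_1, same size; the easiest to load, with most room for the fingers on either side. Same axes.
- slot_3 (a point): Third free slot, 26 mm behind slot_2. The two slots behind it (26 and 52 mm further back) are taken by fixed red and blue folders, 92 and 86 mm high.
- tin: Bystander: red food tin, 75 mm diameter, 58 mm high, loose, origin at the centre of its underside. Leave alone.
- mug: Bystander: white mug with a green band, 84 x 120 x 91 mm, loose, origin at the centre of its underside. Leave alone.

How it is judged:
By the outcome, as a careful person would: the job done as asked, in the order asked, and still so for the second after the job is handed in, with the robot touching nothing.
It also fails if it takes over 61 s, if anything falls off the work surface, if the arm or the gripper's body presses on something with over 40 N, if the wrist force passes 120 N, or if a joint passes its speed limit or range.

ROBOT

A 7-joint arm with a two-finger parallel gripper is mounted at the origin on a cart in front of the work surface, level with it; the furniture and walls round the work are solid. World frame = base frame: x ahead of the robot, y to its left, z up, the work surface at z = 0. Lengths are in m, angles in rad, forces in N, time in s.
With the tool pointing down it reaches from about 0.425 to 0.8 m from the base axis. Payload 8.3 kg.
Tool frame: the origin (TCP) lies midway between the tips of the shut fingers; the grasp point (between the pads) lies 19 mm behind it; y points along the fingers, x is the direction in which the jaws open and shut, and the axes are right-handed (so a half turn about y gives the same grasp; the last joint's range is limited). The gripper opens to 85 mm and grips with 20 to 120 N. Pads are 22 mm wide; open, the fingers measure 114 mm over their backs; the gripper's body (76 mm by 85 mm) begins 54 mm behind the grasp point. The pads swing forward as they close: fully open they stand 13 mm farther back than shut.
Start: joints at [-1.253, 0.383, 0.016, 1.37, -0.006, 1.388, -0.046], TCP at [0.232, 0.58, 0.231] pointing down, gripper open.
Joint ranges: [-2.95, 2.95], [-0.25, 2.06], [-1.52, 1.56], [0.18, 2.33], [-1.44, 4.58], [0.02, 2.06], [-3.01, 3.01]. Speed limits (rad/s): [2.39, 2.39, 3.01, 3.01, 3.14, 3.14, 3.14].

INTERFACE

Orientations are given as a unit quaternion [x, y, z, w].
In Python, from rig import bot gives the robot as it stands. The module is installed in compiled form; this text tells all that it offers.
- The arm moves only by the tool step_arm, never from a script. Its argument "motion" is a list of rows, each an object of numbers: "rx", "ry", "rz": the turn, a rotation vector about the tool's x, y, z in degrees; "x", "y", "z": the shift along the tool's x, y, z in mm; "gripper": the gripper command: -1 is shut, 1 is fully open, values between are in proportion. A call has 1 to 10 rows; each row shifts and turns the pose as measured when the row begins, along the tool's axes as they then stand; what a row does not reach is not made up. A row lasts 1/8 s, in which the tool goes at most 62.5 mm and 10.7 degrees, less where a joint would pass 70% of its speed; a pose out of reach is approached as far as the arm can. A call is refused whole if a number of a shift passes 62.5 or a number of a turn 10.7, either way. A call with a gripper value outside its range is refused whole. The fingers move at their own pace and stop on an object; "newtons" is the grip in N (left out, the last holds). Time passes only in rows, so rows that do not move let the fingers close. It gives the time, the measured TCP pose, the force and the opening at its end, in the units of the state.
- bot.get_obs(): the state, without advancing time (a new reading comes with each control period).
- bot.capture(name): name is "scene" or "top" or "wrist"; returns the picture (480x640x3 uint8, red, green, blue); there is no depth.
- bot.get_calibration(name): a dict with "intrinsics" (3x3 intrinsics, pixels), "cam_to_world" (4x4, takes a point from camera to world coordinates); the wrist camera has in their place "mount" (4x4, takes a point from camera to tool coordinates, whose origin is the TCP and whose axes are the tool frame's). Camera axes: x right, y down, z forward; pixel columns grow to the right and rows downward; lengths in m; the calibration is good to about 2 mm. The wrist camera is an equidistant fisheye: a pixel r from the principal point sees the ray r / f radians off the axis. A picture is of the moment at which its call begins: read the wrist's pose just before it. get_calibration takes no time and is no camera call.
- bot.close_job(): hands the job in, once; it reports no verdict.
Trained networks look in the newest picture that a camera, given by its name, has taken for a name from the list of things; names that differ only in an ending like _2 or _b are one class to them, and where a whole thing is asked for, a point or a joint stands for the part that bears it (a point fixed in the world has none). Each returns a list of dicts, best first, with "score" (0 to 1); they miss things now and then, are a little off and sometimes report something else, mostly with a low value. They report only what shows in the picture. A call takes as long as a camera call.
- bot.boxes_of(camera, target): "box" ([left, top, right, bottom] in pixels, round what is visible of it).
- bot.silhouettes(camera, target): "mask" (480x640 bool, what is visible of it) and "box" ([left, top, right, bottom] in pixels, round what is visible of it).
- bot.tip_of(camera, target): "point" ([column, row] in pixels: a listed point, or the origin of a listed thing).
The state is a dict: "time_s": time; "joints": joint angles; "joint_velocities": joint speeds; "joint_torque": joint torques, N m; "position": TCP position; "ee_rot": TCP orientation; "force": force on the tool from outside, world axes, zero at the start; "moment": the same for the moment, N m; "gripper_width": opening from 0.0 (shut) to 1.0 (fully open).
Only numpy, scipy, OpenCV 4.12 (cv2) and the standard library are available. Lean on these libraries where they do the work, as an engineer would, in place of code of your own. Each camera call takes 0.05 s, during which the arm holds its last target.

## Working session

There is one attempt and no reset: what is moved stays moved. The work goes in short steps, Python scripts to look and compute and a tool call to move; the robot and the scene stay as the last step left them, time stands still between calls to the robot, and variables do not carry over. Pictures are saved under pics/ and viewed, and the job is handed in when it is done.

Besides the shell and the picture viewer there is one more tool, called as a command line: name --argument value ..., lists and objects as JSON in quotes. step_arm: Moves the arm, as the interface text tells. Its arguments: {"type":"object","properties":{"motion":{"type":"array","items":{"type":"object","properties":{"rx":{"type":"number"},"ry":{"type":"number"},"rz":{"type":"number"},"x":{"type":"number"},"y":{"type":"number"},"z":{"type":"number"},"gripper":{"type":"number"}}}},"newtons":{"type":"number"}},"required":["motion"]}

```bash
mkdir -p pics; python3 - <<'E'
from rig import bot
import cv2,numpy as np
print(bot.get_obs())
for n in ("scene","top","wrist"):
    im=bot.capture(n); cv2.imwrite(f"pics/{n}0.png",im[:,:,::-1])
    print(n,{k:np.round(v,4).tolist() for k,v in bot.get_calibration(n).items()})
E
```

```text
{'time_s': 0.0, 'joints': array([-1.25291114,  0.38425328,  0.01636685,  1.37115966, -0.00629745,
        1.38820039, -0.04649132]), 'joint_velocities': array([-1.17179035e-03,  8.06881093e-06, -1.34393419e-03, -9.91755049e-04,
        8.36683034e-04, -1.89662677e-03,  2.36140794e-04]), 'joint_torque': array([-7.04946979e-04, -6.27580190e+01,  8.43614135e-01, -3.71829414e+01,
        1.63520873e-02,  1.39421871e-02,  4.63888102e-05]), 'position': array([0.23205695, 0.57977826, 0.23026689]), 'ee_rot': array([ 0.58597244,  0.39579597, -0.39693578, -0.58516992]), 'force': array([ 0.6465991 ,  0.30381284, -0.5780295 ]), 'moment': array([ 0.02341808, -0.02712948,  0.0241556 ]), 'gripper_width': 1.0019806346741071}
scene {'intrinsics': [[511.8643, 0.0, 327.1076], [0.0, 511.8643, 233.4981], [0.0, 0.0, 1.0]], 'cam_to_world': [[0.9588, -0.2549, 0.1252, 0.3761], [-0.2839, -0.8502, 0.4433, -0.5421], [-0.0066, -0.4606, -0.8876, 1.3783], [0.0, 0.0, 0.0, 1.0]]}
top {'intrinsics': [[459.7717, 0.0, 316.4461], [0.0, 459.7717, 238.8873], [0.0, 0.0, 1.0]], 'cam_to_world': [[0.4926, -0.8129, 0.3109, 0.0978], [-0.8702, -0.4646, 0.164, -0.1287], [0.0111, -0.3513, -0.9362, 1.5501], [0.0, 0.0, 0.0, 1.0]]}
wrist {'intrinsics': [[371.6483, 0.0, 317.4577], [0.0, 371.6483, 231.8504], [0.0, 0.0, 1.0]], 'mount': [[1.0, 0.0001, -0.0003, -0.0008], [0.0003, -0.3141, 0.9494, -0.1421], [-0.0, -0.9494, -0.3141, 0.0795], [0.0, 0.0, 0.0, 1.0]]}
```

View pics/scene0.png

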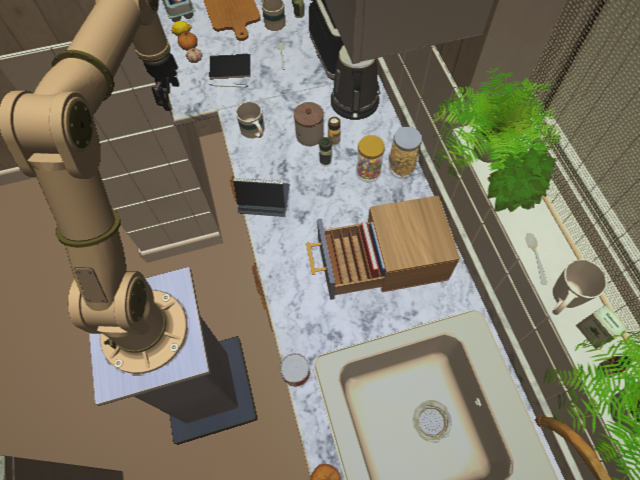

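View pics/top0.png

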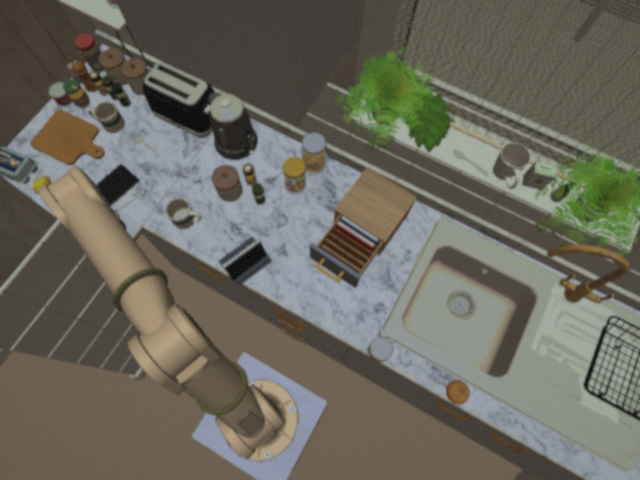

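View pics/wrist0.png

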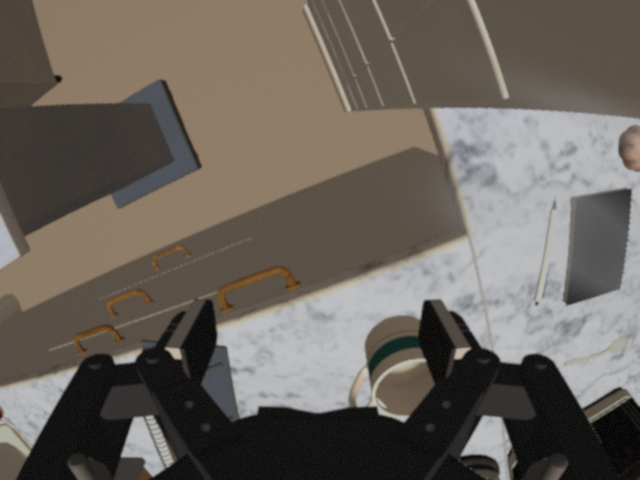

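The scene view shows the stand with the notebook at about (260,197), the open drawer at (350,260) with its handle at (312,258), and the mug at (250,118). Next I'll locate them.

```bash
cat > h.py <<'E'
import numpy as np,cv2
from rig import bot
from scipy.optimize import least_squares
from scipy.spatial.transform import Rotation as R
cal={n:bot.get_calibration(n) for n in ("scene","top","wrist")}
def ray(n,px,obs=None):
    K=cal[n]["intrinsics"]; v=np.array([(px[0]-K[0,2])/K[0,0],(px[1]-K[1,2])/K[1,1],1.])
    if n=="wrist":
        r=np.hypot(v[0],v[1]); s=np.sin(r)/max(r,1e-9); v=np.array([v[0]*s,v[1]*s,np.cos(r)])
        T=np.eye(4);T[:3,:3]=R.from_quat(obs["ee_rot"]).as_matrix();T[:3,3]=obs["position"];T=T@cal[n]["mount"]
    else: T=cal[n]["cam_to_world"]
    d=T[:3,:3]@v; return T[:3,3],d/np.linalg.norm(d)
def onz(n,px,z,obs=None):
    o,d=ray(n,px,obs); return o+d*(z-o[2])/d[2]
def proj(n,P,obs=None):
    K=cal[n]["intrinsics"];P=np.atleast_2d(P)
    if n=="wrist":
        T=np.eye(4);T[:3,:3]=R.from_quat(obs["ee_rot"]).as_matrix();T[:3,3]=obs["position"];T=T@cal[n]["mount"]
    else:T=cal[n]["cam_to_world"]
    c=(P-T[:3,3])@T[:3,:3]
    if n=="wrist":
        r=np.hypot(c[:,0],c[:,1]);th=np.arctan2(r,c[:,2]);u=c[:,:2]/np.maximum(r,1e-9)[:,None]*th[:,None]
    else:u=c[:,:2]/c[:,2:]
    return u*K[0,0]+K[:2,2]
def tri(rays):
    A=0;b=0
    for o,d in rays:
        M=np.eye(3)-np.outer(d,d);A=A+M;b=b+M@o
    x=np.linalg.solve(A,b);return x,[np.linalg.norm((np.eye(3)-np.outer(d,d))@(x-o)) for o,d in rays]
E
python3 - <<'E'
from h import *
for n in ("scene","top"):
    for t,z in (("notebook",.066),("book_stand",0),("recipe_cabinet",0),("handle",.098),("slot_1",.022),("slot_2",.022),("tin",0),("mug",0)):
        r=bot.tip_of(n,t)
        print(n,t,[(round(a["score"],2),np.round(a["point"],1).tolist(),np.round(onz(n,a["point"],z),3).tolist()) for a in r[:4]])
    for t in ("notebook","handle","book_stand","recipe_cabinet"):
        print(n,t,[(round(a["score"],2),np.round(a["box"]).tolist()) for a in bot.boxes_of(n,t)[:3]])
    im=cv2.imread(f"pics/{n}0.png")
    c=im[160:320,210:470] if n=="scene" else im[160:320,200:430]
    cv2.imwrite(f"pics/{n}0c.png",cv2.resize(c,None,fx=3,fy=3,interpolation=cv2.INTER_CUBIC))
print(bot.get_obs()["time_s"])
E
```

```text
scene notebook [(0.76, [261.1, 192.3], [0.41, 0.305, 0.066]), (0.43, [295.8, 369.9], [0.374, -0.238, 0.066])]
scene book_stand [(0.88, [262.0, 202.4], [0.406, 0.31, -0.0]), (0.51, [339.6, 265.6], [0.575, 0.034, 0.0])]
scene recipe_cabinet [(0.73, [407.0, 255.0], [0.777, 0.009, 0.0])]
scene handle [(0.92, [311.5, 260.4], [0.492, 0.03, 0.098])]
scene slot_1 [(0.89, [351.0, 263.6], [0.606, 0.021, 0.022]), (0.85, [340.1, 264.6], [0.575, 0.027, 0.022]), (0.73, [261.4, 192.0], [0.412, 0.334, 0.022]), (0.7, [356.4, 259.2], [0.625, 0.03, 0.022])]
scene slot_2 [(0.89, [351.0, 263.6], [0.606, 0.021, 0.022]), (0.85, [340.1, 264.6], [0.575, 0.027, 0.022]), (0.73, [261.4, 192.0], [0.412, 0.334, 0.022]), (0.7, [356.4, 259.2], [0.625, 0.03, 0.022])]
scene tin [(0.59, [296.1, 371.0], [0.374, -0.226, 0.0])]
scene mug []
scene notebook [(0.35, [308.0, 219.0, 386.0, 297.0])]
scene handle [(0.72, [305.0, 218.0, 385.0, 297.0])]
scene book_stand [(0.96, [237.0, 184.0, 291.0, 219.0])]
scene recipe_cabinet [(0.71, [308.0, 194.0, 458.0, 297.0])]
top notebook [(0.73, [350.7, 248.2], [0.619, 0.013, 0.066]), (0.61, [243.9, 259.1], [0.405, 0.309, 0.066])]
top book_stand [(0.77, [245.2, 263.9], [0.406, 0.314, 0.0]), (0.42, [376.5, 348.5], [0.374, -0.221, 0.0])]
top recipe_cabinet [(0.97, [373.5, 219.9], [0.781, -0.002, -0.0])]
top handle [(0.84, [328.1, 272.9], [0.495, 0.034, 0.098])]
top slot_1 [(0.83, [341.0, 260.3], [0.578, 0.025, 0.022]), (0.69, [351.3, 247.8], [0.637, 0.016, 0.022])]
top slot_2 [(0.83, [341.0, 260.3], [0.578, 0.025, 0.022]), (0.69, [351.3, 247.8], [0.637, 0.016, 0.022])]
top tin [(0.64, [376.5, 349.9], [0.37, -0.223, 0.0])]
top mug [(0.82, [188.1, 221.3], [0.44, 0.582, 0.0])]
top notebook [(0.74, [225.0, 242.0, 270.0, 282.0])]
top handle []
top book_stand [(0.75, [217.0, 234.0, 272.0, 288.0])]
top recipe_cabinet [(0.75, [311.0, 166.0, 415.0, 288.0]), (0.38, [366.0, 335.0, 393.0, 360.0])]
1.35
```

```bash
ls pics
```

```text
scene0.png
scene0c.png
top0.png
top0c.png
wrist0.png
```

View crops.

View pics/scene0c.png

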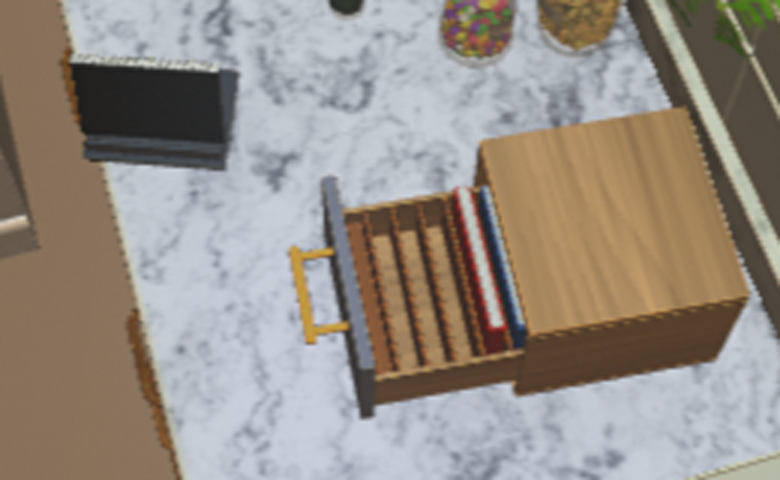

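View pics/top0c.png

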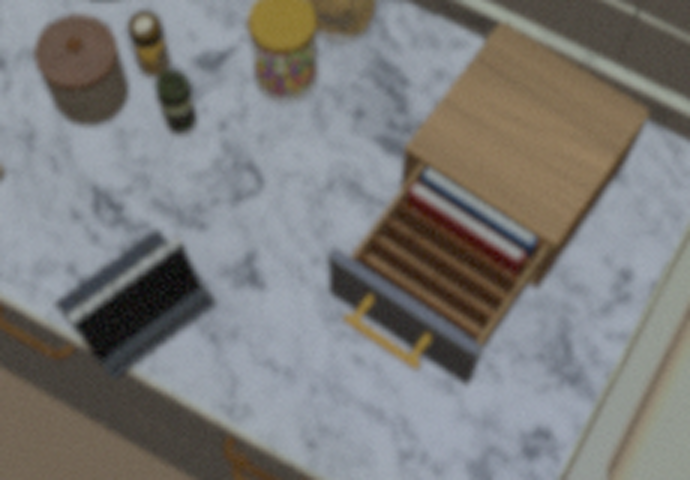

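```bash
python3 - <<'E'
from h import *
s=lambda x,y:(210+x/3-.33,160+y/3-.33)
t=lambda x,y:(200+x/3-.33,160+y/3-.33)
print("nb top edge")
for p in ((72,58),(218,68)): print(onz("scene",s(*p),.117).round(4))
for p in ((65,305),(178,242),(78,318),(186,250)): print("t",onz("top",t(*p),.117).round(4))
print("cab top")
for p in ((481,142),(687,108),(747,297),(526,335)): print(onz("scene",s(*p),.152).round(4))
for p in ((408,150),(503,23),(648,112),(558,240)): print("t",onz("top",t(*p),.152).round(4))
print("drawer front top outer")
for p in ((323,178),(360,375)): print(onz("scene",s(*p),.136).round(4))
for p in ((332,256),(468,347)): print("t",onz("top",t(*p),.136).round(4))
print("handle")
for p in ((296,250),(311,340)): print(onz("scene",s(*p),.1).round(4))
for p in ((351,317),(417,362)): print("t",onz("top",t(*p),.1).round(4))
E
```

```text
nb top edge
[0.3419 0.3401 0.117 ]
[0.4763 0.2876 0.117 ]
t [0.3516 0.3532 0.117 ]
t [0.4745 0.2855 0.117 ]
t [0.3463 0.3328 0.117 ]
t [0.4709 0.2728 0.117 ]
cab top
[0.6864 0.1156 0.152 ]
[0.8824 0.0952 0.152 ]
[ 0.859  -0.1002  0.152 ]
[ 0.6617 -0.0789  0.152 ]
t [0.6842 0.1119 0.152 ]
t [0.879  0.0937 0.152 ]
t [ 0.8593 -0.1     0.152 ]
t [ 0.6714 -0.0805  0.152 ]
drawer front top outer
[0.5382 0.1297 0.136 ]
[ 0.5151 -0.0672  0.136 ]
t [0.5388 0.1259 0.136 ]
t [ 0.5213 -0.051   0.136 ]
handle
[0.4978 0.0828 0.1   ]
[ 0.4865 -0.0084  0.1   ]
t [0.4986 0.0788 0.1   ]
t [ 0.4896 -0.0087  0.1   ]
```

```bash
cat >> h.py <<'E'
def frame(yaw,tilt):
    """tool R with jaw x-axis along horizontal dir yaw (before tilt), y down; tilt leans hand back toward +x (fingers tip to -x)"""
    x=np.array([np.cos(yaw),np.sin(yaw),0]);u=np.array([0,0,1.])
    xt=x*np.cos(tilt)-u*np.sin(tilt)  # x axis perpendicular to fingers
    y=-(u*np.cos(tilt)+x*np.sin(tilt))
    return np.c_[xt,y,np.cross(xt,y)]
def plan(P,Rt,step=40,n=None):
    o=bot.get_obs();R0=R.from_quat(o["ee_rot"]).as_matrix()
    d=R0.T@(np.array(P)-o["position"])*1000
    rv=R.from_matrix(R0.T@Rt).as_rotvec(degrees=True)
    print("t",o["time_s"],"pos",o["position"].round(4),"shift mm(tool now)",d.round(1),"rot",rv.round(2),"F",o["force"].round(1),"w",round(o["gripper_width"],3))
    m=n or int(max(1,np.ceil(np.linalg.norm(d)/step),np.ceil(np.linalg.norm(rv)/9)))
    Rw=Rt@R0.T; rw=R.from_matrix(Rw).as_rotvec()
    for k in range(m):
        Rk=R.from_rotvec(rw*k/m).as_matrix()@R0
        dk=Rk.T@(np.array(P)-o["position"])*1000/m
        print(k,"xyz",dk.round(1),"r",(rv/m).round(2))
E
python3 - <<'E'
from h import *
o=bot.get_obs();print(R.from_quat(o["ee_rot"]).as_matrix().round(3))
yaw=np.deg2rad(90)-.40
for s in (0,np.pi):
    Rt=frame(yaw,.2)
    if s: Rt=Rt@np.diag([-1,1,-1])
    print(Rt.round(3)); plan([.35,.40,.24],Rt)
E
```

```text
[[ 0.372 -0.    -0.928]
 [ 0.928 -0.     0.372]
 [-0.    -1.     0.   ]]
[[ 0.382 -0.077 -0.921]
 [ 0.903 -0.183  0.389]
 [-0.199 -0.98   0.   ]]
t 1.35 pos [0.2322 0.5802 0.2313] shift mm(tool now) [-123.6   -8.7 -176.3] rot [ 0.11  1.1  11.45] F [ 0.2  0.3 -0.5] w 1.0
0 xyz [-20.6  -1.5 -29.4] r [0.02 0.18 1.91]
1 xyz [-20.5  -0.8 -29.5] r [0.02 0.18 1.91]
2 xyz [-20.5  -0.1 -29.5] r [0.02 0.18 1.91]
3 xyz [-20.4   0.6 -29.6] r [0.02 0.18 1.91]
4 xyz [-20.2   1.2 -29.6] r [0.02 0.18 1.91]
5 xyz [-20.1   1.9 -29.7] r [0.02 0.18 1.91]
[[-0.382 -0.077  0.921]
 [-0.903 -0.183 -0.389]
 [ 0.199 -0.98   0.   ]]
t 1.35 pos [0.2322 0.5802 0.2313] shift mm(tool now) [-123.6   -8.7 -176.3] rot [ 1.7850e+01 -1.7801e+02 -1.7000e-01] F [ 0.2  0.3 -0.5] w 1.0
0 xyz [-6.2 -0.4 -8.8] r [ 0.89 -8.9  -0.01]
1 xyz [-7.5 -0.6 -7.7] r [ 0.89 -8.9  -0.01]
2 xyz [-8.6 -0.7 -6.5] r [ 0.89 -8.9  -0.01]
3 xyz [-9.5 -0.8 -5.1] r [ 0.89 -8.9  -0.01]
4 xyz [-10.1  -0.8  -3.5] r [ 0.89 -8.9  -0.01]
5 xyz [-10.6  -0.9  -1.9] r [ 0.89 -8.9  -0.01]
6 xyz [-10.7  -0.9  -0.2] r [ 0.89 -8.9  -0.01]
7 xyz [-10.6  -0.9   1.4] r [ 0.89 -8.9  -0.01]
8 xyz [-10.3  -0.9   3.1] r [ 0.89 -8.9  -0.01]
9 xyz [-9.7 -0.8  4.7] r [ 0.89 -8.9  -0.01]
10 xyz [-8.8 -0.7  6.1] r [ 0.89 -8.9  -0.01]
11 xyz [-7.8 -0.6  7.4] r [ 0.89 -8.9  -0.01]
12 xyz [-6.6 -0.5  8.5] r [ 0.89 -8.9  -0.01]
13 xyz [-5.2 -0.4  9.5] r [ 0.89 -8.9  -0.01]
14 xyz [-3.6 -0.2 10.1] r [ 0.89 -8.9  -0.01]
15 xyz [-2.  -0.  10.6] r [ 0.89 -8.9  -0.01]
16 xyz [-0.4  0.1 10.8] r [ 0.89 -8.9  -0.01]
17 xyz [ 1.3  0.3 10.7] r [ 0.89 -8.9  -0.01]
18 xyz [ 3.   0.5 10.4] r [ 0.89 -8.9  -0.01]
19 xyz [4.5 0.6 9.8] r [ 0.89 -8.9  -0.01]
```

```bash
python3 - <<'E'
from h import *
yaw=np.deg2rad(90)-.40
plan([.416,.332,.225],frame(yaw,.2))
E
```

```text
t 1.35 pos [0.2322 0.5802 0.2313] shift mm(tool now) [-162.2    6.3 -262.9] rot [ 0.11  1.1  11.45] F [ 0.2  0.3 -0.5] w 1.0
0 xyz [-20.3   0.8 -32.9] r [0.01 0.14 1.43]
1 xyz [-20.2   1.3 -32.9] r [0.01 0.14 1.43]
2 xyz [-20.1   1.8 -33. ] r [0.01 0.14 1.43]
3 xyz [-19.9   2.3 -33. ] r [0.01 0.14 1.43]
4 xyz [-19.8   2.8 -33.1] r [0.01 0.14 1.43]
5 xyz [-19.6   3.2 -33.1] r [0.01 0.14 1.43]
6 xyz [-19.5   3.7 -33.1] r [0.01 0.14 1.43]
7 xyz [-19.3   4.2 -33.2] r [0.01 0.14 1.43]
```

step_arm --motion '[{"x": -20, "y": 1, "z": -33, "rz": 1.4}, {"x": -20, "y": 1, "z": -33, "rz": 1.4}, {"x": -20, "y": 2, "z": -33, "rz": 1.4}, {"x": -20, "y": 2, "z": -33, "rz": 1.4}, {"x": -20, "y": 3, "z": -33, "rz": 1.4}, {"x": -20, "y": 3, "z": -33, "rz": 1.4}, {"x": -20, "y": 4, "z": -33, "rz": 1.4}, {"x": -19, "y": 4, "z": -33, "rz": 1.4}, {"x": 0}]'

```text
$.motion[0]: bad value
```

```bash
python3 - <<'E'
from h import *
yaw=np.deg2rad(90)-.40
plan([.416,.332,.225],frame(yaw,.2))
o=bot.get_obs();im=bot.capture("wrist");cv2.imwrite("pics/w1.png",im[:,:,::-1])
import pickle;pickle.dump(o,open("o1.pkl","wb"))
print([(round(a["score"],2),np.round(a["point"],1)) for a in bot.tip_of("wrist","notebook")[:3]])
m=bot.silhouettes("wrist","notebook")
print([(round(a["score"],2),a["box"]) for a in m])
E
```

```text
t 1.35 pos [0.2322 0.5802 0.2313] shift mm(tool now) [-162.2    6.3 -262.9] rot [ 0.11  1.1  11.45] F [ 0.2  0.3 -0.5] w 1.0
0 xyz [-20.3   0.8 -32.9] r [0.01 0.14 1.43]
1 xyz [-20.2   1.3 -32.9] r [0.01 0.14 1.43]
2 xyz [-20.1   1.8 -33. ] r [0.01 0.14 1.43]
3 xyz [-19.9   2.3 -33. ] r [0.01 0.14 1.43]
4 xyz [-19.8   2.8 -33.1] r [0.01 0.14 1.43]
5 xyz [-19.6   3.2 -33.1] r [0.01 0.14 1.43]
6 xyz [-19.5   3.7 -33.1] r [0.01 0.14 1.43]
7 xyz [-19.3   4.2 -33.2] r [0.01 0.14 1.43]
[]
[(0.97, [144.2, 414.1, 174.3, 468.4])]
```

View pics/w1.png

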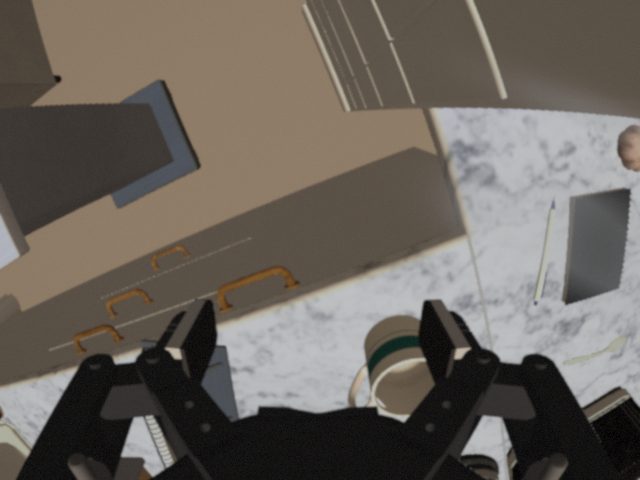

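The call was refused and nothing moved. Rows probably need every field, so I'll fill them all in.

step_arm --motion '[{"x": -20, "y": 1, "z": -33, "rx": 0, "ry": 0, "rz": 1.4, "gripper": 1}, {"x": -20, "y": 1, "z": -33, "rx": 0, "ry": 0, "rz": 1.4, "gripper": 1}, {"x": -20, "y": 2, "z": -33, "rx": 0, "ry": 0, "rz": 1.4, "gripper": 1}, {"x": -20, "y": 2, "z": -33, "rx": 0, "ry": 0, "rz": 1.4, "gripper": 1}, {"x": -20, "y": 3, "z": -33, "rx": 0, "ry": 0, "rz": 1.4, "gripper": 1}, {"x": -20, "y": 3, "z": -33, "rx": 0, "ry": 0, "rz": 1.4, "gripper": 1}, {"x": -20, "y": 4, "z": -33, "rx": 0, "ry": 0, "rz": 1.4, "gripper": 1}, {"x": -19, "y": 4, "z": -33, "rx": 0, "ry": 0, "rz": 1.4, "gripper": 1}, {"x": 0, "y": 0, "z": 0, "rx": 0, "ry": 0, "rz": 0, "gripper": 1}]'

```text
time_s: 2.62
position: [0.423, 0.3262, 0.225]
ee_rot: [0.622, 0.336, -0.454, -0.543]
force: [-1.0, -0.8, -0.1]
gripper_width: 1.002
```

```bash
python3 - <<'E'
from h import *
yaw=np.deg2rad(90)-.40
plan([.416,.332,.225],frame(yaw,.2))
o=bot.get_obs();im=bot.capture("wrist");cv2.imwrite("pics/w1b.png",im[:,:,::-1])
import pickle;pickle.dump(o,open("o1.pkl","wb"))
print([(round(a["score"],2),np.round(a["point"],1)) for a in bot.tip_of("wrist","notebook")[:3]])
E
```

```text
t 2.625 pos [0.423  0.3262 0.225 ] shift mm(tool now) [ 2.8 -0.5  8.6] rot [ 0.2   1.19 -0.03] F [-1.  -0.8 -0.1] w 1.002
0 xyz [ 2.8 -0.5  8.6] r [ 0.2   1.19 -0.03]
[(0.68, array([329.1, 199. ]))]
```

View pics/w1b.png

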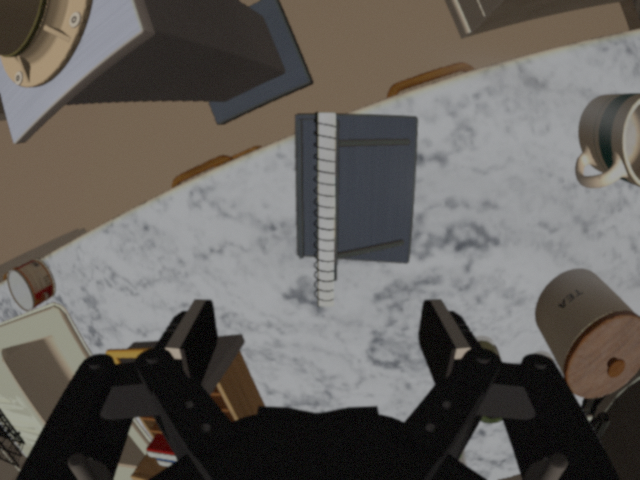

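The top edge of the notebook shows as the pale strip from (327,112) to (326,305), almost lined up with the jaws. I'll measure it.

```bash
python3 - <<'E'
from h import *
import pickle;o=pickle.load(open("o1.pkl","rb"))
im=cv2.imread("pics/w1b.png");cv2.imwrite("pics/w1z.png",cv2.resize(im[95:320,270:430],None,fx=2.6,fy=2.6,interpolation=cv2.INTER_CUBIC))
for p in ((317,112),(337,112),(317,305),(334,305)): print(onz("wrist",p,.117,o).round(4))
E
```

```text
[0.3398 0.3345 0.117 ]
[0.3448 0.3471 0.117 ]
[0.4736 0.2812 0.117 ]
[0.4772 0.2941 0.117 ]
```

View pics/w1z.png

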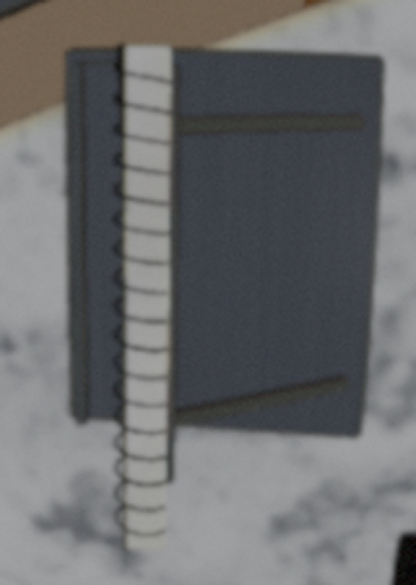

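```bash
python3 - <<'E'
from h import *
F=frame(np.deg2rad(68.2),.2)
top=np.array([.4089,.3143,.117]);up=-F[:,1]
plan(top-up*.034,F)
E
```

```text
t 2.725 pos [0.4205 0.3294 0.225 ] shift mm(tool now) [  3.4 143.5   5. ] rot [-0.07  0.41  0.06] F [-1.3  1.  -0.3] w 1.0
0 xyz [ 0.8 35.9  1.2] r [-0.02  0.1   0.02]
1 xyz [ 0.9 35.9  1.3] r [-0.02  0.1   0.02]
2 xyz [ 0.9 35.9  1.3] r [-0.02  0.1   0.02]
3 xyz [ 0.9 35.9  1.3] r [-0.02  0.1   0.02]
```

```bash
python3 - <<'E'
from h import *
o=bot.get_obs();im=bot.capture("wrist");cv2.imwrite("pics/w2.png",im[:,:,::-1]);o2=bot.get_obs()
print(o["position"],o2["position"],np.abs(o["joint_velocities"]).max())
# edges of white strip per row
g=im.min(axis=2).astype(int)
E_=[]
for r in (118,122,150,180,200,240,265,285,300):
    # average of 5 rows
    row=g[r-6:r+7,290:360].max(axis=0); w=np.where(row>130)[0]+290
    print(r,w.min(),w.max())
cv2.imwrite("pics/w2z.png",cv2.resize(im[95:320,270:430,::-1],None,fx=2.6,fy=2.6,interpolation=cv2.INTER_CUBIC))
for p in ((317,112),(337,112),(317,305),(334,305)): print(proj("wrist",onz("wrist",p,.117,__import__("pickle").load(open("o1.pkl","rb"))),o).round(1))
E
```

```text
[0.42049796 0.32940833 0.22501366] [0.41989071 0.33019909 0.2250015 ] 0.023816628541983565
118 316 359
122 316 359
150 290 331
180 290 331
200 290 330
240 290 330
265 290 359
285 290 359
300 290 359
[[314.3 117.2]]
[[334.2 117.4]]
[[313.7 308.7]]
[[330.6 308.9]]
```

View pics/w2z.png

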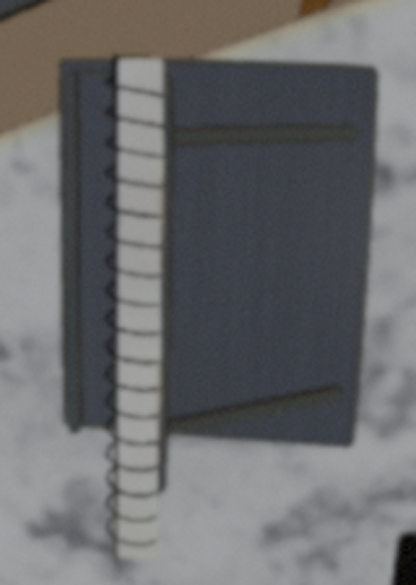

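step_arm --newtons 40 --motion '[{"x": 2, "y": 25, "z": 3, "rx": 0, "ry": 0.4, "rz": 0, "gripper": 1}, {"x": 1, "y": 30, "z": 2, "rx": 0, "ry": 0, "rz": 0, "gripper": 1}, {"x": 0, "y": 20, "z": 0, "rx": 0, "ry": 0, "rz": 0, "gripper": 1}, {"x": 0, "y": 0, "z": 0, "rx": 0, "ry": 0, "rz": 0, "gripper": 1}, {"x": 0, "y": 0, "z": 0, "rx": 0, "ry": 0, "rz": 0, "gripper": 1}]'

```text
time_s: 3.4
position: [0.4061, 0.3283, 0.1505]
ee_rot: [0.618, 0.342, -0.455, -0.542]
force: [-0.7, -0.1, 1.1]
gripper_width: 1.001
```

```bash
python3 - <<'E'
from h import *
F=frame(np.deg2rad(68.2),.2)
top=np.array([.4089,.3143,.117]);up=-F[:,1]
plan(top-up*.034,F)
im=bot.capture("wrist");cv2.imwrite("pics/w3.png",im[:,:,::-1])
E
```

```text
t 3.4 pos [0.4061 0.3283 0.1505] shift mm(tool now) [-5.6 69.2 -7.7] rot [-0.04  0.78  0.38] F [-0.7 -0.1  1.1] w 1.001
0 xyz [-2.8 34.6 -3.9] r [-0.02  0.39  0.19]
1 xyz [-2.7 34.6 -3.9] r [-0.02  0.39  0.19]
```

View pics/w3.png

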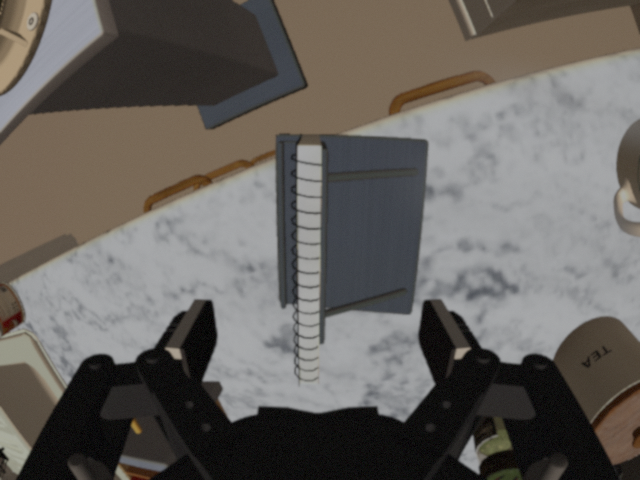

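step_arm --motion '[{"x": -3, "y": 20, "z": -4, "rx": 0, "ry": 0.4, "rz": 0.2, "gripper": 1}, {"x": -1, "y": 20, "z": -2, "rx": 0, "ry": 0, "rz": 0, "gripper": 1}, {"x": 0, "y": 10, "z": 0, "rx": 0, "ry": 0, "rz": 0, "gripper": 1}, {"x": 0, "y": 0, "z": 0, "rx": 0, "ry": 0, "rz": 0, "gripper": 1}, {"x": 0, "y": 0, "z": 0, "rx": 0, "ry": 0, "rz": 0, "gripper": 1}]'

```text
time_s: 4.08
position: [0.4086, 0.3172, 0.1058]
ee_rot: [0.619, 0.342, -0.452, -0.544]
force: [0.2, -0.5, -0.5]
gripper_width: 1.001
```

```bash
python3 - <<'E'
from h import *
F=frame(np.deg2rad(68.2),.2)
top=np.array([.4089,.3143,.117]);up=-F[:,1]
plan(top-up*.034,F)
o=bot.get_obs();im=bot.capture("wrist");cv2.imwrite("pics/w4.png",im[:,:,::-1])
zd=np.array([np.cos(-.38),np.sin(-.38),0])
print(proj("wrist",np.array([top-zd*.074,top,top+zd*.074]),o).round(1))
E
```

```text
t 4.075 pos [0.4086 0.3172 0.1058] shift mm(tool now) [-5.  23.5 -1.2] rot [0.15 0.46 0.67] F [ 0.2 -0.5 -0.5] w 1.001
0 xyz [-5.  23.5 -1.2] r [0.15 0.46 0.67]
[[307.8 132.3]
 [307.9 317.9]
 [308.8 434.9]]
```

View pics/w4.png

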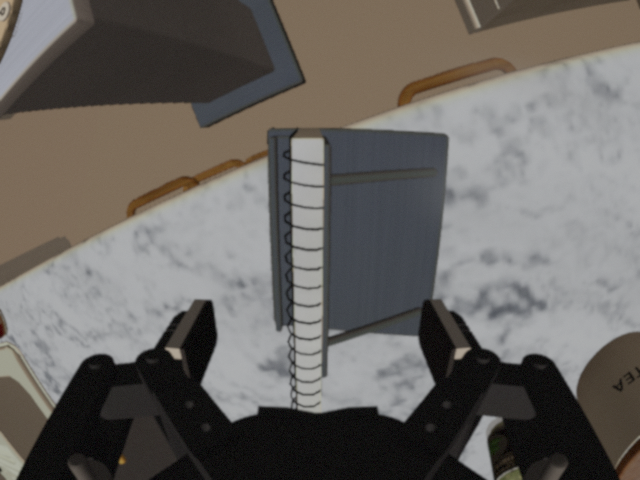

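step_arm --motion '[{"x": -4, "y": 15, "z": 0, "rx": 0, "ry": 0.4, "rz": 0.5, "gripper": 1}, {"x": -1, "y": 6, "z": 0, "rx": 0, "ry": 0, "rz": 0, "gripper": 1}, {"x": 0, "y": 0, "z": 0, "rx": 0, "ry": 0, "rz": 0, "gripper": 1}, {"x": 0, "y": 0, "z": 0, "rx": 0, "ry": 0, "rz": 0, "gripper": 1}]'

```text
time_s: 4.62
position: [0.4053, 0.3086, 0.0852]
ee_rot: [0.622, 0.338, -0.452, -0.543]
force: [-0.2, 0.3, -0.5]
gripper_width: 1.003
```

```bash
python3 - <<'E'
from h import *
F=frame(np.deg2rad(68.2),.2)
top=np.array([.4089,.3143,.117]);up=-F[:,1]
plan(top-up*.034,F)
E
```

```text
t 4.625 pos [0.4053 0.3086 0.0852] shift mm(tool now) [ 0.2  1.5 -1.2] rot [0.16 0.03 0.17] F [-0.2  0.3 -0.5] w 1.003
0 xyz [ 0.2  1.5 -1.2] r [0.16 0.03 0.17]
```

step_arm --newtons 40 --motion '[{"x": 0, "y": 0, "z": 0, "rx": 0, "ry": 0, "rz": 0, "gripper": -1}, {"x": 0, "y": 0, "z": 0, "rx": 0, "ry": 0, "rz": 0, "gripper": -1}, {"x": 0, "y": 0, "z": 0, "rx": 0, "ry": 0, "rz": 0, "gripper": -1}, {"x": 0, "y": 0, "z": 0, "rx": 0, "ry": 0, "rz": 0, "gripper": -1}, {"x": 0, "y": 0, "z": 0, "rx": 0, "ry": 0, "rz": 0, "gripper": -1}, {"x": 0, "y": 0, "z": 0, "rx": 0, "ry": 0, "rz": 0, "gripper": -1}, {"x": 0, "y": 0, "z": 0, "rx": 0, "ry": 0, "rz": 0, "gripper": -1}]'

```text
time_s: 5.5
position: [0.4057, 0.309, 0.0859]
ee_rot: [0.622, 0.338, -0.451, -0.543]
force: [0.6, 0.2, 0.6]
gripper_width: 0.131
```

```bash
python3 - <<'E'
from h import *
F=frame(np.deg2rad(68.2),.2)
top=np.array([.4089,.3143,.117]);up=-F[:,1]
plan(top-up*.034,F)
im=bot.capture("wrist");cv2.imwrite("pics/w5.png",im[:,:,::-1])
E
```

```text
t 5.5 pos [0.4057 0.309  0.0859] shift mm(tool now) [-0.2  2.3 -1. ] rot [0.2  0.04 0.24] F [0.6 0.2 0.6] w 0.131
0 xyz [-0.2  2.3 -1. ] r [0.2  0.04 0.24]
```

View pics/w5.png

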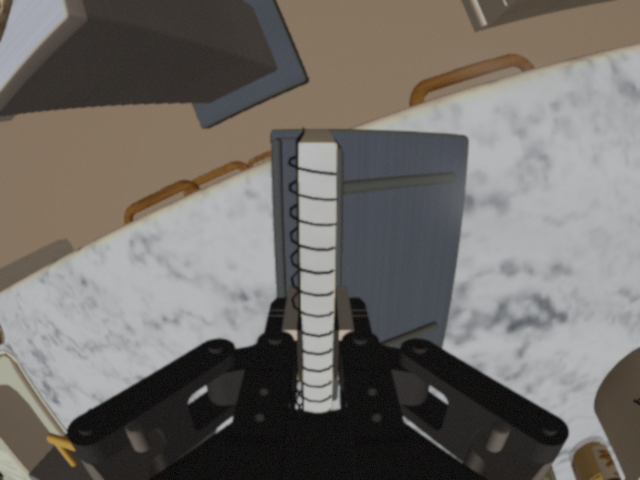

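step_arm --motion '[{"x": 0, "y": -15, "z": 0, "rx": 0, "ry": 0, "rz": 0, "gripper": -1}, {"x": 0, "y": -25, "z": 0, "rx": 0, "ry": 0, "rz": 0, "gripper": -1}, {"x": 0, "y": -30, "z": 0, "rx": 0, "ry": 0, "rz": 0, "gripper": -1}, {"x": 0, "y": -30, "z": 0, "rx": 0, "ry": 0, "rz": 0, "gripper": -1}, {"x": 0, "y": -30, "z": 0, "rx": 0, "ry": 0, "rz": 0, "gripper": -1}, {"x": 0, "y": 0, "z": 0, "rx": 0, "ry": 0, "rz": 0, "gripper": -1}, {"x": 0, "y": 0, "z": 0, "rx": 0, "ry": 0, "rz": 0, "gripper": -1}]'

```text
time_s: 6.42
position: [0.4146, 0.3338, 0.2209]
ee_rot: [0.622, 0.338, -0.451, -0.543]
force: [-0.4, 0.3, -1.8]
gripper_width: 0.13
```

```bash
python3 - <<'E'
from h import *
print(bot.get_obs()["position"],bot.get_obs()["joints"].round(2))
h=np.array([.4935,.0355]);yaw=-.105
s2=h+.113*np.array([np.cos(yaw),np.sin(yaw)]);print(s2)
plan([*s2,.24],frame(yaw,0),step=35)
im=bot.capture("wrist");cv2.imwrite("pics/w6.png",im[:,:,::-1])
im=bot.capture("scene");cv2.imwrite("pics/s6.png",im[:,:,::-1])
E
```

```text
[0.4146263  0.33375135 0.22089436] [-0.92  0.32  0.16  1.5   0.03  1.5   0.43]
[0.60587766 0.02365679]
t 6.425 pos [0.4146 0.3338 0.2209] shift mm(tool now) [-216.7   24.2 -292.5] rot [ 7.39 74.02 -9.45] F [-0.4  0.3 -1.8] w 0.13
0 xyz [-19.7   2.2 -26.6] r [ 0.67  6.73 -0.86]
1 xyz [-16.5   1.6 -28.7] r [ 0.67  6.73 -0.86]
2 xyz [-13.    1.  -30.5] r [ 0.67  6.73 -0.86]
3 xyz [ -9.4   0.5 -31.8] r [ 0.67  6.73 -0.86]
4 xyz [ -5.6   0.  -32.7] r [ 0.67  6.73 -0.86]
5 xyz [ -1.7  -0.4 -33.1] r [ 0.67  6.73 -0.86]
6 xyz [  2.2  -0.8 -33.1] r [ 0.67  6.73 -0.86]
7 xyz [  6.1  -1.1 -32.6] r [ 0.67  6.73 -0.86]
8 xyz [  9.9  -1.4 -31.6] r [ 0.67  6.73 -0.86]
9 xyz [ 13.5  -1.6 -30.2] r [ 0.67  6.73 -0.86]
10 xyz [ 17.   -1.7 -28.4] r [ 0.67  6.73 -0.86]
```

View pics/s6.png

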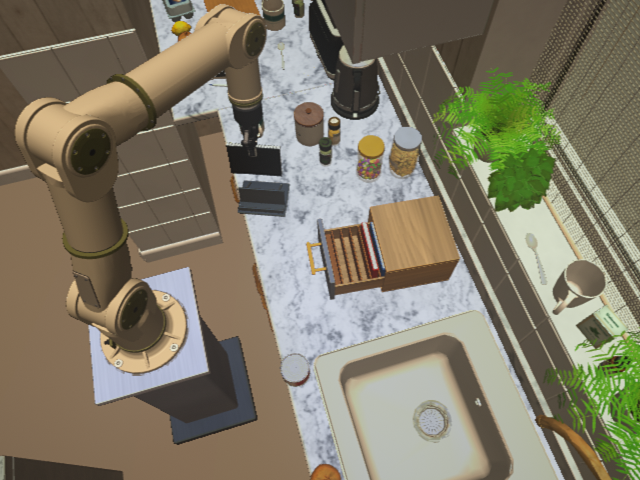

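View pics/w6.png

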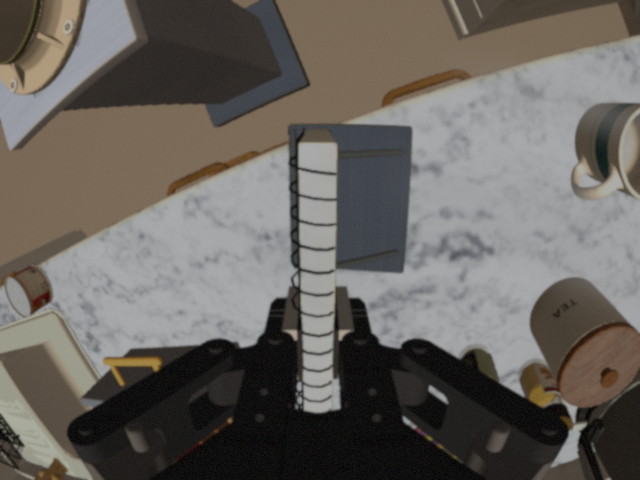

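step_arm --motion '[{"x": -20, "y": -8, "z": -26, "rx": 0.7, "ry": 6.7, "rz": -0.9, "gripper": -1}, {"x": -16, "y": -4, "z": -28, "rx": 0.7, "ry": 6.7, "rz": -0.9, "gripper": -1}, {"x": -13, "y": 1, "z": -30, "rx": 0.7, "ry": 6.7, "rz": -0.9, "gripper": -1}, {"x": -9, "y": 0, "z": -31, "rx": 0.7, "ry": 6.7, "rz": -0.9, "gripper": -1}, {"x": -6, "y": 0, "z": -32, "rx": 0.7, "ry": 6.7, "rz": -0.9, "gripper": -1}, {"x": -2, "y": 0, "z": -32, "rx": 0.7, "ry": 6.7, "rz": -0.9, "gripper": -1}, {"x": 2, "y": -1, "z": -32, "rx": 0.7, "ry": 6.7, "rz": -0.9, "gripper": -1}, {"x": 6, "y": -1, "z": -32, "rx": 0.7, "ry": 6.7, "rz": -0.9, "gripper": -1}, {"x": 0, "y": 0, "z": 0, "rx": 0, "ry": 0, "rz": 0, "gripper": -1}]'

```text
time_s: 7.65
position: [0.5471, 0.1039, 0.2405]
ee_rot: [0.713, 0.057, -0.098, -0.691]
force: [-0.5, 0.5, -1.3]
gripper_width: 0.129
```

```bash
python3 - <<'E'
from h import *
h=np.array([.4935,.0355]);yaw=-.105
s2=h+.113*np.array([np.cos(yaw),np.sin(yaw)])
plan([*s2,.24],frame(yaw,0),step=35)
E
```

```text
t 7.65 pos [0.5471 0.1039 0.2405] shift mm(tool now) [ 39.9   0.3 -91.1] rot [ 1.96 18.62 -3.19] F [-0.5  0.5 -1.3] w 0.129
0 xyz [ 13.3   0.1 -30.4] r [ 0.65  6.21 -1.06]
1 xyz [ 16.5   0.  -28.8] r [ 0.65  6.21 -1.06]
2 xyz [ 19.5   0.1 -26.8] r [ 0.65  6.21 -1.06]
```

step_arm --motion '[{"x": 13, "y": 0, "z": -29, "rx": 0.6, "ry": 6, "rz": -1, "gripper": -1}, {"x": 16, "y": 0, "z": -28, "rx": 0.6, "ry": 6, "rz": -1, "gripper": -1}, {"x": 16, "y": 0, "z": -22, "rx": 0.6, "ry": 5, "rz": -1, "gripper": -1}, {"x": 0, "y": 0, "z": 0, "rx": 0, "ry": 0, "rz": 0, "gripper": -1}, {"x": 0, "y": 0, "z": 0, "rx": 0, "ry": 0, "rz": 0, "gripper": -1}, {"x": 0, "y": 0, "z": 0, "rx": 0, "ry": 0, "rz": 0, "gripper": -1}]'

```text
time_s: 8.4
position: [0.6001, 0.033, 0.2355]
ee_rot: [0.707, -0.031, 0.024, -0.706]
force: [-0.4, 0.5, -1.2]
gripper_width: 0.135
```

```bash
python3 - <<'E'
from h import *
import pickle
h=np.array([.4935,.0355]);yaw=-.105
s2=h+.113*np.array([np.cos(yaw),np.sin(yaw)])
plan([*s2,.24],frame(yaw,0),step=35)
o=bot.get_obs();pickle.dump(o,open("o7.pkl","wb"))
for n in("wrist","scene"):
  im=bot.capture(n);cv2.imwrite(f"pics/{n}7.png",im[:,:,::-1])
cv2.imwrite("pics/s7z.png",cv2.resize(im[170:320,270:470,::-1],None,fx=3.5,fy=3.5,interpolation=cv2.INTER_CUBIC))
E
```

```text
t 8.4 pos [0.6001 0.033  0.2355] shift mm(tool now) [ 6.5 -4.5 -8.9] rot [ 0.09  1.57 -0.6 ] F [-0.4  0.5 -1.2] w 0.135
0 xyz [ 6.5 -4.5 -8.9] r [ 0.09  1.57 -0.6 ]
```

View pics/wrist7.png

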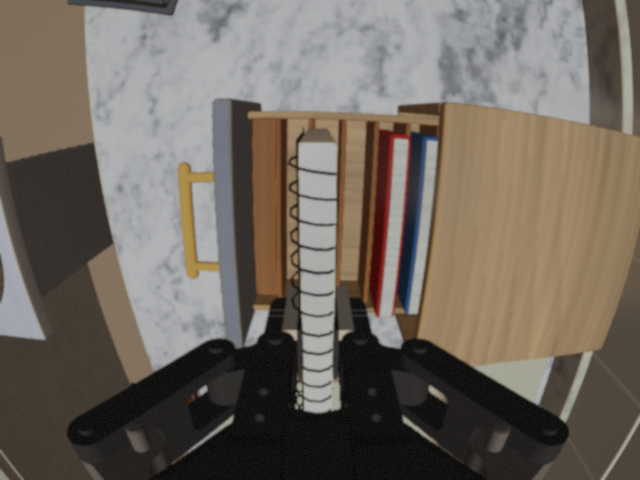

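View pics/s7z.png

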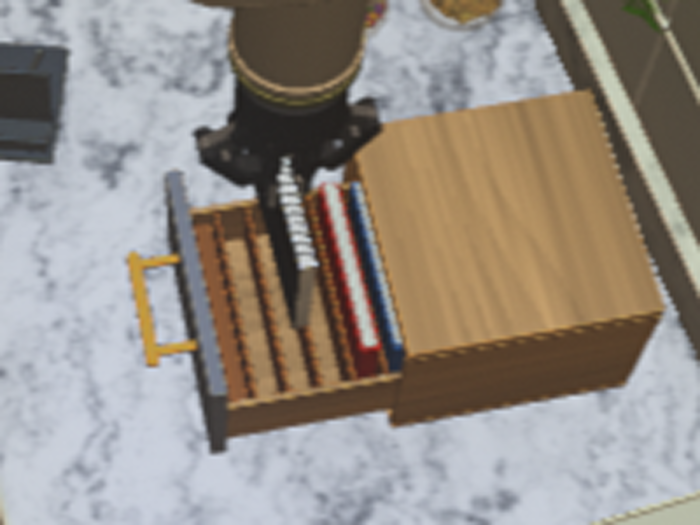

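```bash
cat > ov.py <<'E'
from h import *
import pickle
def ov(h,yaw,src,o,out):
    im=cv2.imread(src)
    x=np.array([np.cos(yaw),np.sin(yaw)]);y=np.array([-x[1],x[0]])
    def P(a,b,z): return np.array([*(h+a*x+b*y),z])
    S=2.2
    big=cv2.resize(im[85:320,160:450],None,fx=S*1.2,fy=S*1.2,interpolation=cv2.INTER_CUBIC);s=S*1.2
    L=[(.035,.098,.136,(0,255,0)),(.049,.098,.136,(0,255,0))]+[(d,.083,.082,(255,255,0)) for d in (.072,.076,.098,.102,.124,.128,.150,.154)]+[(.0,.045,.103,(255,0,255))]
    for a,b,z,c in L:
        pts=proj("wrist",np.array([P(a,t,z) for t in np.linspace(-b,b,15)]),o)
        cv2.polylines(big,[np.round((pts-[160,85]+.5)*s).astype(int).reshape(-1,1,2)],False,c,1)
    cv2.imwrite(out,big)
E
python3 - <<'E'
from ov import *
ov(np.array([.4935,.0355]),-.105,"pics/wrist7.png",pickle.load(open("o7.pkl","rb")),"pics/ov7.png")
E
```

```text
(no output)
```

View pics/ov7.png

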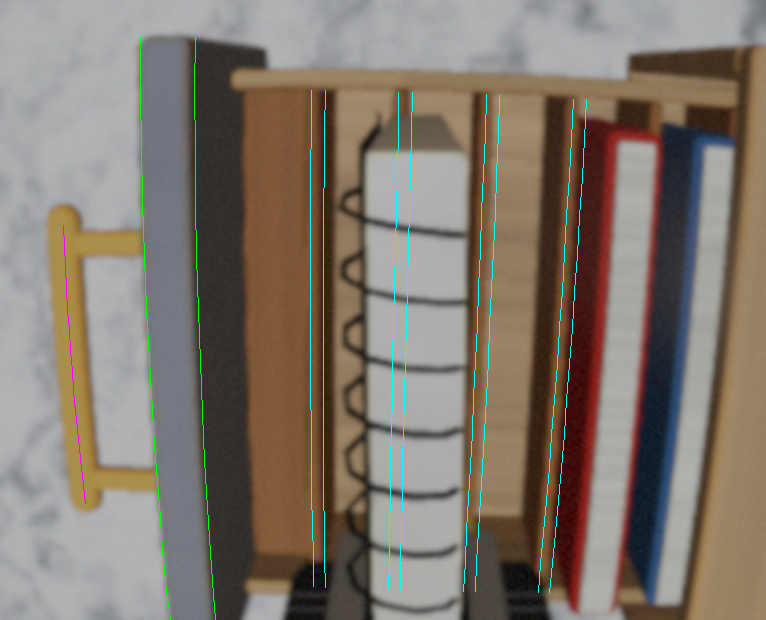

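The overlay fits the drawer to about 1 mm. I'll align, then go down to just above the dividers.

step_arm --motion '[{"x": 6, "y": 0, "z": -8, "rx": 0.1, "ry": 1.5, "rz": -0.6, "gripper": -1}, {"x": 0, "y": 0, "z": 0, "rx": 0, "ry": 0, "rz": 0, "gripper": -1}, {"x": 0, "y": 20, "z": 0, "rx": 0, "ry": 0, "rz": 0, "gripper": -1}, {"x": 0, "y": 20, "z": 0, "rx": 0, "ry": 0, "rz": 0, "gripper": -1}, {"x": 0, "y": 8, "z": 0, "rx": 0, "ry": 0, "rz": 0, "gripper": -1}, {"x": 0, "y": 0, "z": 0, "rx": 0, "ry": 0, "rz": 0, "gripper": -1}, {"x": 0, "y": 0, "z": 0, "rx": 0, "ry": 0, "rz": 0, "gripper": -1}]'

```text
time_s: 9.38
position: [0.6068, 0.0249, 0.1884]
ee_rot: [-0.706, 0.035, -0.038, 0.707]
force: [0.3, -0.1, -1.0]
gripper_width: 0.131
```

```bash
python3 - <<'E'
from ov import *
h=np.array([.4935,.0355]);yaw=-.105
s2=h+.113*np.array([np.cos(yaw),np.sin(yaw)])
plan([*s2,.097],frame(yaw,0),step=35)
o=bot.get_obs();im=bot.capture("wrist");cv2.imwrite("pics/w8.png",im[:,:,::-1])
ov(h,yaw,"pics/w8.png",o,"pics/ov8.png")
im=bot.capture("scene");cv2.imwrite("pics/s8z.png",cv2.resize(im[170:320,270:470,::-1],None,fx=3.5,fy=3.5,interpolation=cv2.INTER_CUBIC))
E
```

```text
t 9.375 pos [0.6068 0.0249 0.1884] shift mm(tool now) [-1.1 91.4 -1.5] rot [-0.09  0.04  0.22] F [ 0.3 -0.1 -1. ] w 0.131
0 xyz [-0.4 30.5 -0.5] r [-0.03  0.01  0.07]
1 xyz [-0.3 30.5 -0.5] r [-0.03  0.01  0.07]
2 xyz [-0.3 30.5 -0.5] r [-0.03  0.01  0.07]
```

View pics/ov8.png

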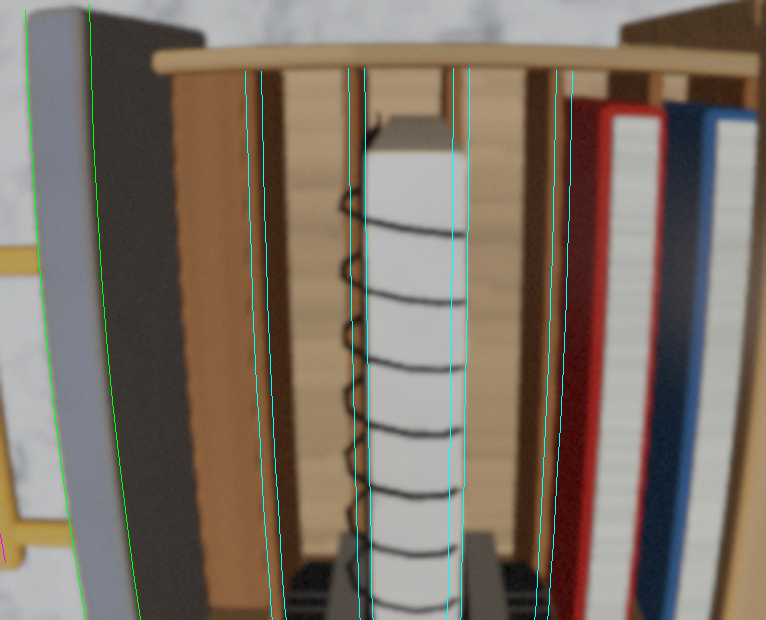

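View pics/s8z.png

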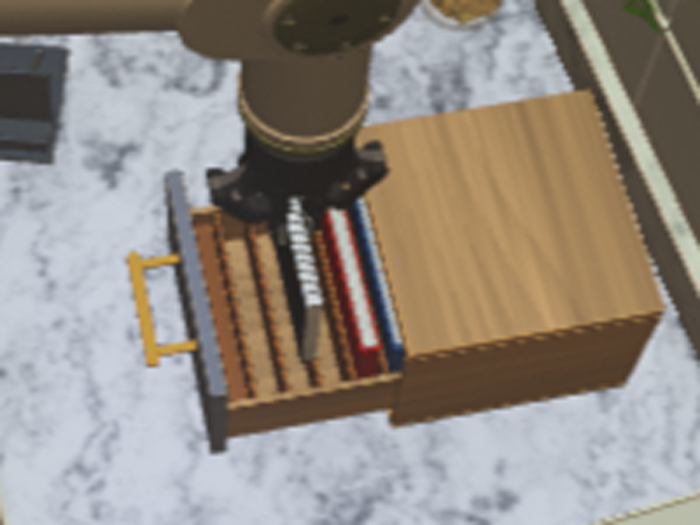

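```bash
python3 - <<'E'
import cv2
im=cv2.imread("pics/w8.png");cv2.imwrite("pics/w8z.png",cv2.resize(im[95:195,220:380],None,fx=5,fy=5,interpolation=cv2.INTER_CUBIC))
im=cv2.imread("pics/ov8.png");cv2.imwrite("pics/ov8z.png",cv2.resize(im[30:280,150:600],None,fx=1.75,fy=1.75))
E
```

```text
(no output)
```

View pics/w8z.png

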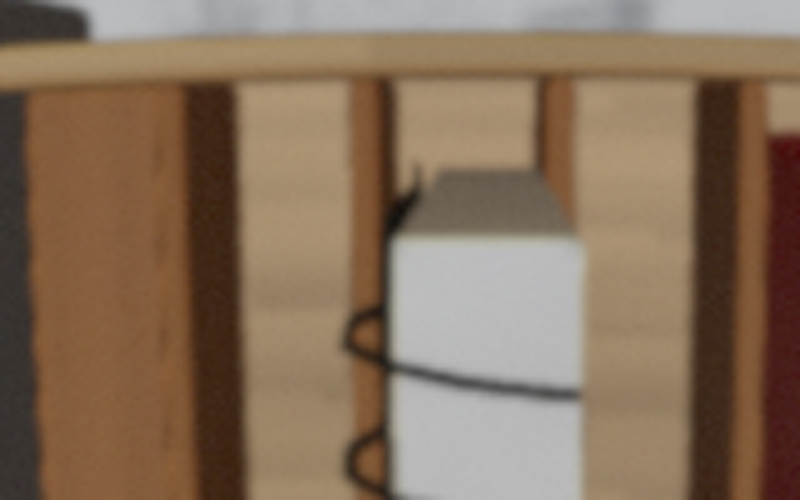

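View pics/ov8z.png

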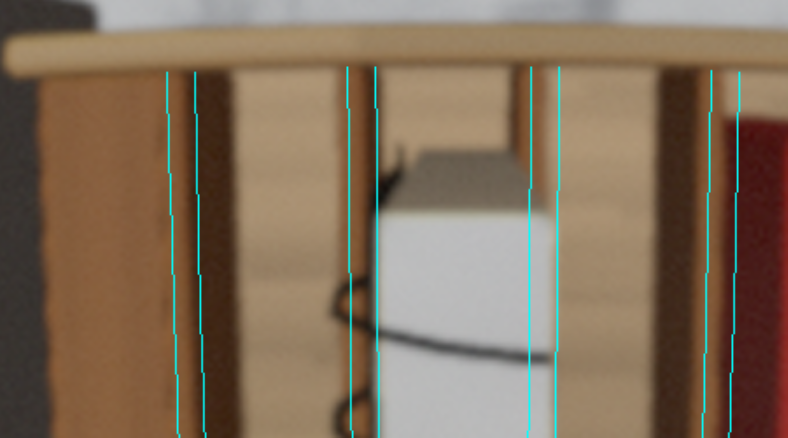

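The dividers sit about 1.5 mm further toward the drawer front than predicted, so I'll shift by 2.5 mm and descend.

step_arm --motion '[{"x": -2.5, "y": 5, "z": -1.5, "rx": 0, "ry": 0, "rz": 0.2, "gripper": -1}, {"x": 0, "y": 20, "z": 0, "rx": 0, "ry": 0, "rz": 0, "gripper": -1}, {"x": 0, "y": 18, "z": 0, "rx": 0, "ry": 0, "rz": 0, "gripper": -1}, {"x": 0, "y": 10, "z": 0, "rx": 0, "ry": 0, "rz": 0, "gripper": -1}, {"x": 0, "y": 0, "z": 0, "rx": 0, "ry": 0, "rz": 0, "gripper": -1}, {"x": 0, "y": 0, "z": 0, "rx": 0, "ry": 0, "rz": 0, "gripper": -1}]'

```text
time_s: 10.22
position: [0.6048, 0.0235, 0.1345]
ee_rot: [-0.705, 0.036, -0.038, 0.707]
force: [-0.2, -0.4, -0.7]
gripper_width: 0.13
```

```bash
python3 - <<'E'
from ov import *
h=np.array([.4935,.0355]);yaw=-.105
s2=h+.1115*np.array([np.cos(yaw),np.sin(yaw)])
plan([*s2,.097],frame(yaw,0),step=35)
o=bot.get_obs();im=bot.capture("wrist");cv2.imwrite("pics/w9.png",im[:,:,::-1])
E
```

```text
t 10.225 pos [0.6048 0.0235 0.1345] shift mm(tool now) [-0.5 37.5  0.2] rot [-0.13  0.04  0.14] F [-0.2 -0.4 -0.7] w 0.13
0 xyz [-0.3 18.8  0.1] r [-0.06  0.02  0.07]
1 xyz [-0.2 18.8  0.1] r [-0.06  0.02  0.07]
```

View pics/w9.png

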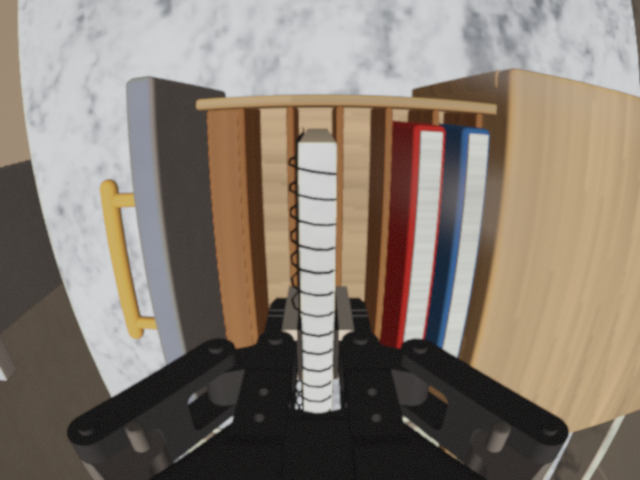

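step_arm --motion '[{"x": -0.5, "y": 14, "z": 0, "rx": 0, "ry": 0, "rz": 0, "gripper": -1}, {"x": 0, "y": 8, "z": 0, "rx": 0, "ry": 0, "rz": 0, "gripper": -1}, {"x": 0, "y": 0, "z": 0, "rx": 0, "ry": 0, "rz": 0, "gripper": -1}, {"x": 0, "y": 3, "z": 0, "rx": 0, "ry": 0, "rz": 0, "gripper": -1}, {"x": 0, "y": 0, "z": 0, "rx": 0, "ry": 0, "rz": 0, "gripper": -1}]'

```text
time_s: 10.9
position: [0.6047, 0.0237, 0.1084]
ee_rot: [-0.705, 0.036, -0.038, 0.707]
force: [0.2, 0.1, -1.5]
gripper_width: 0.134
```

step_arm --motion '[{"x": 0, "y": 5, "z": 0, "rx": 0, "ry": 0, "rz": 0, "gripper": -1}, {"x": 0, "y": 2, "z": 0, "rx": 0, "ry": 0, "rz": 0, "gripper": -1}, {"x": 0, "y": 2, "z": 0, "rx": 0, "ry": 0, "rz": 0, "gripper": -1}, {"x": 0, "y": 0, "z": 0, "rx": 0, "ry": 0, "rz": 0, "gripper": -1}]'

```text
time_s: 11.4
position: [0.605, 0.0237, 0.0991]
ee_rot: [-0.705, 0.035, -0.038, 0.707]
force: [0.7, -0.5, -0.7]
gripper_width: 0.127
```

step_arm --motion '[{"x": 0, "y": 2, "z": 0, "rx": 0, "ry": 0, "rz": 0, "gripper": -1}, {"x": 0, "y": 2, "z": 0, "rx": 0, "ry": 0, "rz": 0, "gripper": -1}, {"x": 0, "y": 0, "z": 0, "rx": 0, "ry": 0, "rz": 0, "gripper": -1}]'

```text
time_s: 11.78
position: [0.606, 0.0238, 0.0965]
ee_rot: [-0.705, 0.034, -0.039, 0.707]
force: [-0.9, -0.6, 0.8]
gripper_width: 0.133
```

step_arm --motion '[{"x": 0, "y": 2, "z": 0, "rx": 0, "ry": 0, "rz": 0, "gripper": -1}, {"x": 0, "y": 2, "z": 0, "rx": 0, "ry": 0, "rz": 0, "gripper": -1}]'

```text
time_s: 12.02
position: [0.6088, 0.0239, 0.0961]
ee_rot: [-0.705, 0.032, -0.041, 0.708]
force: [-1.1, -1.2, 14.1]
gripper_width: 0.131
```

```bash
python3 - <<'E'
from ov import *
h=np.array([.4935,.0355]);yaw=-.105
s2=h+.1115*np.array([np.cos(yaw),np.sin(yaw)])
plan([*s2,.097],frame(yaw,0),step=35)
o=bot.get_obs();im=bot.capture("wrist");cv2.imwrite("pics/w10.png",im[:,:,::-1])
print(bot.get_obs()["force"])
im=bot.capture("scene");cv2.imwrite("pics/s10z.png",cv2.resize(im[170:320,270:470,::-1],None,fx=3.5,fy=3.5,interpolation=cv2.INTER_CUBIC))
E
```

```text
t 12.025 pos [0.6088 0.0239 0.0961] shift mm(tool now) [-4.4 -1.  -0.5] rot [-0.29  0.07  0.75] F [-1.1 -1.2 14.1] w 0.131
0 xyz [-4.4 -1.  -0.5] r [-0.29  0.07  0.75]
[-1.13709795 -0.57970319  9.83168581]
```

View pics/w10.png

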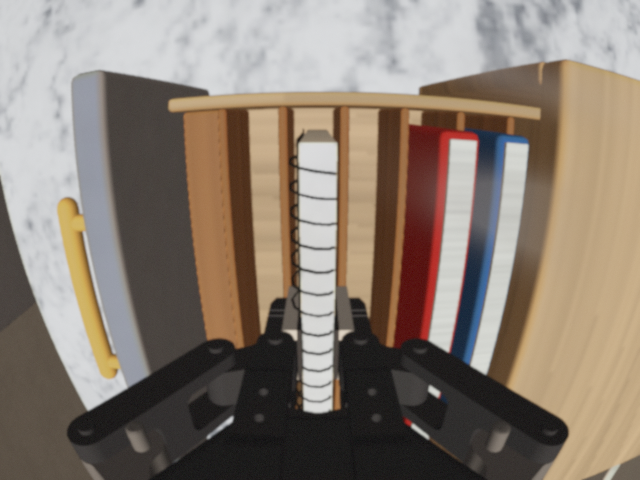

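View pics/s10z.png

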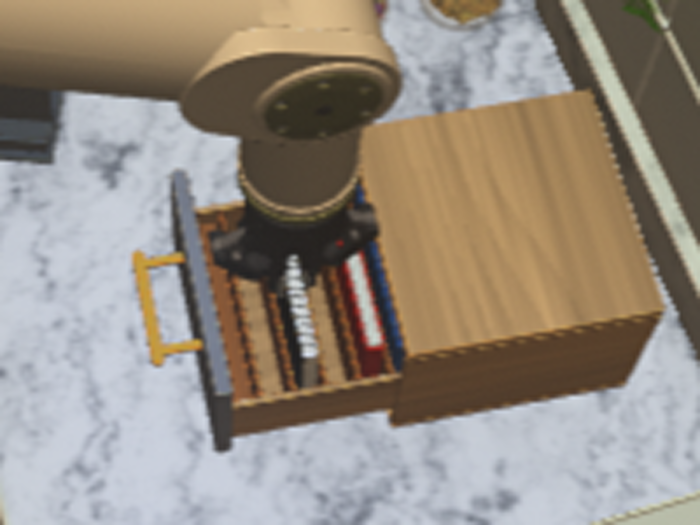

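The notebook has reached the drawer floor: 14 N upward at TCP z 96 mm, with the notebook between the dividers of slot_2. I'll release it with a partial opening.

step_arm --motion '[{"x": 0, "y": 0, "z": 0, "rx": 0, "ry": 0, "rz": 0, "gripper": -0.35}, {"x": 0, "y": 0, "z": 0, "rx": 0, "ry": 0, "rz": 0, "gripper": -0.35}, {"x": 0, "y": 0, "z": 0, "rx": 0, "ry": 0, "rz": 0, "gripper": -0.35}, {"x": 0, "y": 0, "z": 0, "rx": 0, "ry": 0, "rz": 0, "gripper": -0.35}]'

```text
time_s: 12.62
position: [0.6088, 0.024, 0.0957]
ee_rot: [-0.705, 0.032, -0.041, 0.708]
force: [-0.4, 0.4, -1.0]
gripper_width: 0.327
```

```bash
python3 - <<'E'
from ov import *
o=bot.get_obs();print(o["position"],o["force"],o["gripper_width"]);im=bot.capture("wrist");cv2.imwrite("pics/w11.png",im[:,:,::-1])
E
```

```text
[0.6087879  0.02398839 0.09569784] [-0.37546209  0.43380488 -1.04719132] 0.32724389878718974
```

View pics/w11.png

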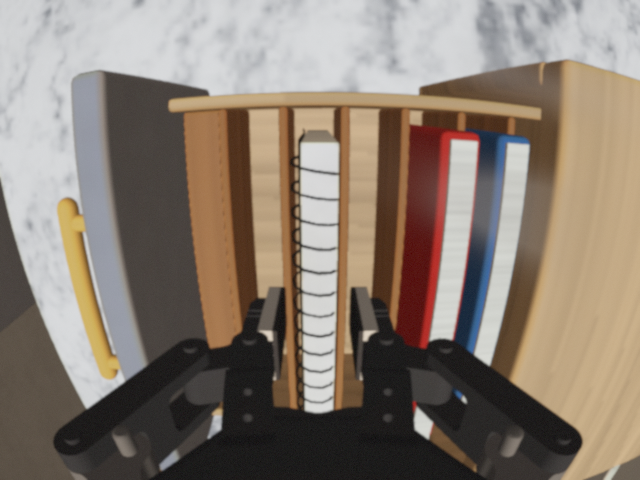

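step_arm --motion '[{"x": 0, "y": -10, "z": 0, "rx": 0, "ry": 0, "rz": 0, "gripper": -0.35}, {"x": 0, "y": -20, "z": 0, "rx": 0, "ry": 0, "rz": 0, "gripper": -0.35}, {"x": 0, "y": -30, "z": 0, "rx": 0, "ry": 0, "rz": 0, "gripper": -0.35}, {"x": 0, "y": -30, "z": 0, "rx": 0, "ry": 0, "rz": 0, "gripper": -0.35}, {"x": -10, "y": -20, "z": 0, "rx": 0, "ry": 0, "rz": 0, "gripper": -0.35}, {"x": -30, "y": 0, "z": 0, "rx": 0, "ry": 0, "rz": 0, "gripper": -1}, {"x": -35, "y": 0, "z": 0, "rx": 0, "ry": 0, "rz": 0, "gripper": -1}, {"x": 0, "y": 0, "z": 0, "rx": 0, "ry": 0, "rz": 0, "gripper": -1}]'

```text
time_s: 13.68
position: [0.5315, 0.0306, 0.2131]
ee_rot: [-0.704, 0.031, -0.043, 0.708]
force: [-0.0, 0.2, -0.0]
gripper_width: 0.001
```

```bash
python3 - <<'E'
from ov import *
im=bot.capture("scene");cv2.imwrite("pics/s12z.png",cv2.resize(im[170:320,270:470,::-1],None,fx=3.5,fy=3.5,interpolation=cv2.INTER_CUBIC))
o=bot.get_obs();im=bot.capture("wrist");cv2.imwrite("pics/w12.png",im[:,:,::-1]);print(o["joints"].round(2))
print([(a["score"],a["point"],onz("wrist",a["point"],.098,o)) for a in bot.tip_of("wrist","handle")[:2]])
x=np.array([np.cos(-.105),np.sin(-.105)]);p=np.array([.495,.0355])-.045*x
plan([*p,.20],frame(-.105,0));plan([*p,.087],frame(-.105,0))
E
```

```text
[-0.58  0.19  0.54  1.69 -0.11  1.27 -0.13]
[(0.59, [265.8, 223.8], array([0.49838634, 0.0356767 , 0.098     ]))]
t 13.825 pos [0.5336 0.0304 0.2128] shift mm(tool now) [-84.1  11.3   0.9] rot [-0.27 -0.04  1.01] F [ 0.5 -1.   0.6] w 0.003
0 xyz [-28.    3.8   0.3] r [-0.09 -0.01  0.34]
1 xyz [-28.    3.9   0.3] r [-0.09 -0.01  0.34]
2 xyz [-28.    4.1   0.3] r [-0.09 -0.01  0.34]
t 13.825 pos [0.5336 0.0304 0.2128] shift mm(tool now) [-86.1 124.3   0.4] rot [-0.27 -0.04  1.01] F [ 0.5 -1.   0.6] w 0.003
0 xyz [-21.5  31.1   0.1] r [-0.07 -0.01  0.25]
1 xyz [-21.4  31.2   0.1] r [-0.07 -0.01  0.25]
2 xyz [-21.3  31.3   0.2] r [-0.07 -0.01  0.25]
3 xyz [-21.1  31.4   0.2] r [-0.07 -0.01  0.25]
```

View pics/s12z.png

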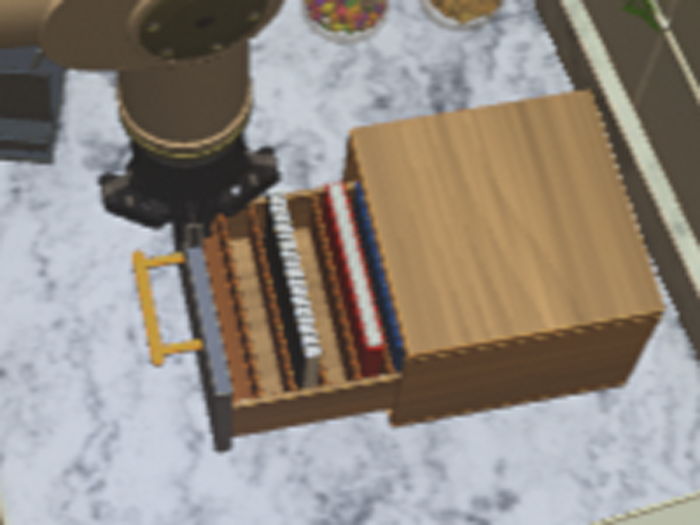

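View pics/w12.png

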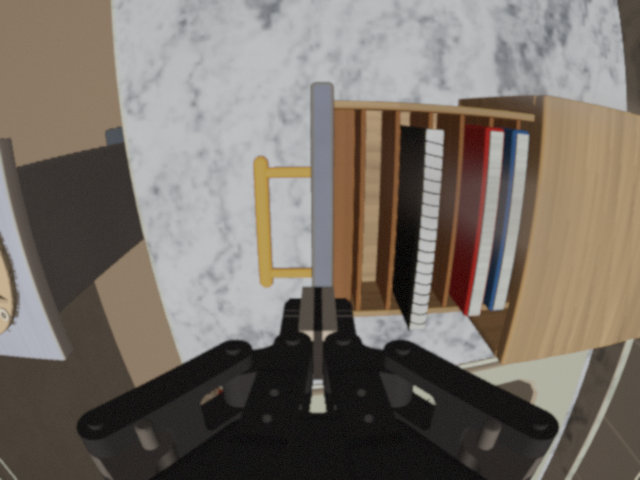

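step_arm --motion '[{"x": -26, "y": 0, "z": 0, "rx": 0, "ry": 0, "rz": 0.5, "gripper": -1}, {"x": -28, "y": 0, "z": 0, "rx": 0, "ry": 0, "rz": 0.5, "gripper": -1}, {"x": -22, "y": 0, "z": 0, "rx": 0, "ry": 0, "rz": 0, "gripper": -1}, {"x": -5, "y": 20, "z": 0, "rx": 0, "ry": 0, "rz": 0, "gripper": -1}, {"x": 0, "y": 30, "z": 0, "rx": 0, "ry": 0, "rz": 0, "gripper": -1}, {"x": 0, "y": 30, "z": 0, "rx": 0, "ry": 0, "rz": 0, "gripper": -1}, {"x": 0, "y": 20, "z": 0, "rx": 0, "ry": 0, "rz": 0, "gripper": -1}, {"x": 0, "y": 0, "z": 0, "rx": 0, "ry": 0, "rz": 0, "gripper": -1}]'

```text
time_s: 14.82
position: [0.4585, 0.0376, 0.1106]
ee_rot: [-0.706, 0.038, -0.041, 0.706]
force: [-0.2, -0.1, 0.4]
gripper_width: -0.001
```

```bash
python3 - <<'E'
from ov import *
x=np.array([np.cos(-.105),np.sin(-.105)]);p=np.array([.498,.0355])-.022*x
plan([*p,.087],frame(-.105,0))
o=bot.get_obs();im=bot.capture("wrist");cv2.imwrite("pics/w13.png",im[:,:,::-1])
E
```

```text
t 14.825 pos [0.4585 0.0376 0.1106] shift mm(tool now) [17.4 23.7  2.2] rot [-0.04 -0.31  0.24] F [-0.2 -0.1  0.4] w -0.001
0 xyz [17.4 23.7  2.2] r [-0.04 -0.31  0.24]
```

View pics/w13.png

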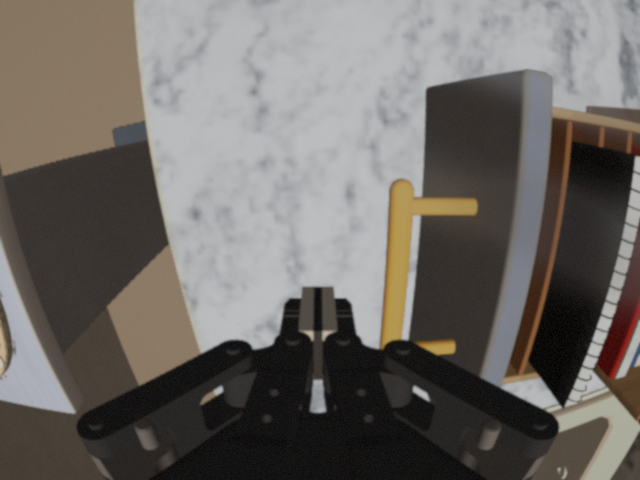

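The fingers are clear of the handle. I'll turn the jaws 90° so the linkage can't overhang the drawer front or cabinet.

step_arm --motion '[{"x": 0, "y": 0, "z": 0, "rx": 0, "ry": -10, "rz": 0, "gripper": -1}, {"x": 0, "y": 0, "z": 0, "rx": 0, "ry": -10, "rz": 0, "gripper": -1}, {"x": 0, "y": 0, "z": 0, "rx": 0, "ry": -10, "rz": 0, "gripper": -1}, {"x": 0, "y": 0, "z": 0, "rx": 0, "ry": -10, "rz": 0, "gripper": -1}, {"x": 0, "y": 0, "z": 0, "rx": 0, "ry": -10, "rz": 0, "gripper": -1}, {"x": 0, "y": 0, "z": 0, "rx": 0, "ry": -10, "rz": 0, "gripper": -1}, {"x": 0, "y": 0, "z": 0, "rx": 0, "ry": -10, "rz": 0, "gripper": -1}, {"x": 0, "y": 0, "z": 0, "rx": 0, "ry": -10, "rz": 0, "gripper": -1}, {"x": 0, "y": 0, "z": 0, "rx": 0, "ry": 0, "rz": 0, "gripper": -1}]'

```text
time_s: 16.0
position: [0.4697, 0.0374, 0.1235]
ee_rot: [0.561, 0.442, -0.428, -0.553]
force: [-0.1, -0.0, 0.0]
gripper_width: 0.001
```

```bash
python3 - <<'E'
from ov import *
x=np.array([np.cos(-.105),np.sin(-.105)]);p=np.array([.498,.0355])-.025*x
plan([*p,.09],frame(-.105+np.pi/2,0))
o=bot.get_obs();print(o["joints"].round(2))
E
```

```text
t 16.0 pos [0.4697 0.0374 0.1235] shift mm(tool now) [ 1.3 33.6 -2.5] rot [ 1.26 -7.99  0.38] F [-0.1 -0.   0. ] w 0.001
0 xyz [ 1.3 33.6 -2.5] r [ 1.26 -7.99  0.38]
[-0.52  0.12  0.4   1.96 -0.05  1.05  1.23]
```

step_arm --motion '[{"x": 1, "y": 5, "z": 6, "rx": 1.2, "ry": -8, "rz": 0, "gripper": -1}, {"x": 0, "y": 12, "z": 0, "rx": 0, "ry": 0, "rz": 0, "gripper": -1}, {"x": 0, "y": 12, "z": 0, "rx": 0, "ry": 0, "rz": 0, "gripper": -1}, {"x": 0, "y": 0, "z": 0, "rx": 0, "ry": 0, "rz": 0, "gripper": -1}]'

```text
time_s: 16.5
position: [0.466, 0.0398, 0.0945]
ee_rot: [-0.529, -0.472, 0.466, 0.53]
force: [-1.1, 0.5, -0.4]
gripper_width: -0.001
```

```bash
python3 - <<'E'
from ov import *
x=np.array([np.cos(-.105),np.sin(-.105)]);p=np.array([.498,.0355])-.025*x
plan([*p,.09],frame(-.105+np.pi/2,0))
o=bot.get_obs();im=bot.capture("wrist");cv2.imwrite("pics/w14.png",im[:,:,::-1])
E
```

```text
t 16.5 pos [0.466  0.0398 0.0945] shift mm(tool now) [-0.8  4.6 -7.2] rot [ 0.26 -0.85  0.41] F [-1.1  0.5 -0.4] w -0.001
0 xyz [-0.8  4.6 -7.2] r [ 0.26 -0.85  0.41]
```

View pics/w14.png

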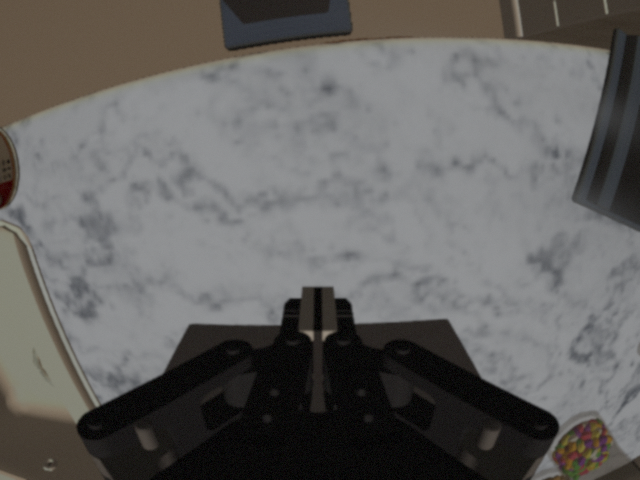

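step_arm --motion '[{"x": 0, "y": 4, "z": -6, "rx": 0, "ry": -0.8, "rz": 0.4, "gripper": -1}, {"x": 0, "y": 0, "z": -8, "rx": 0, "ry": 0, "rz": 0, "gripper": -1}, {"x": 0, "y": 0, "z": -10, "rx": 0, "ry": 0, "rz": 0, "gripper": -1}, {"x": 0, "y": 0, "z": -12, "rx": 0, "ry": 0, "rz": 0, "gripper": -1}, {"x": 0, "y": 0, "z": -12, "rx": 0, "ry": 0, "rz": 0, "gripper": -1}]'

```text
time_s: 17.18
position: [0.5167, 0.0348, 0.0912]
ee_rot: [0.527, 0.474, -0.472, -0.525]
force: [-1.5, 1.6, -0.6]
gripper_width: -0.002
```

```bash
python3 - <<'E'
from ov import *
plan([.62,.0355-.012,.09],frame(-.105+np.pi/2,0))
im=bot.capture("scene");cv2.imwrite("pics/s15z.png",cv2.resize(im[170:320,270:470,::-1],None,fx=3.5,fy=3.5,interpolation=cv2.INTER_CUBIC))
E
```

```text
t 17.175 pos [0.5167 0.0348 0.0912] shift mm(tool now) [  -0.3    1.6 -103.9] rot [ 0.24 -0.05  0.01] F [-1.5  1.6 -0.6] w -0.002
0 xyz [ -0.1   0.5 -34.6] r [ 0.08 -0.02  0.  ]
1 xyz [ -0.1   0.5 -34.6] r [ 0.08 -0.02  0.  ]
2 xyz [ -0.1   0.4 -34.6] r [ 0.08 -0.02  0.  ]
```

View pics/s15z.png

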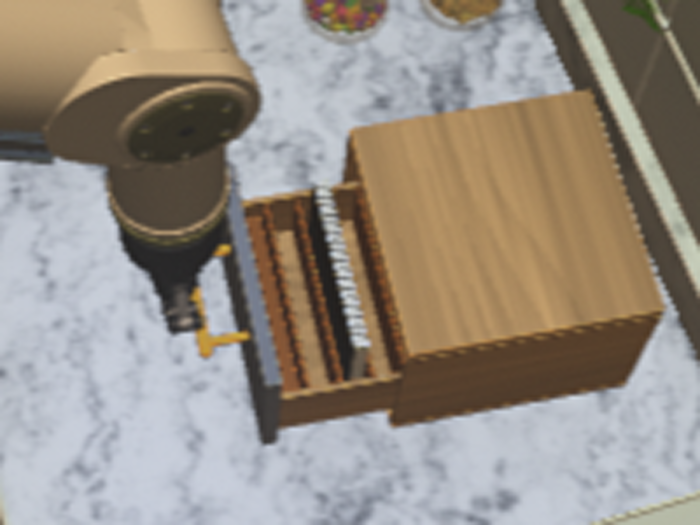

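The drawer is sliding in and the notebook still stands. I'll keep pushing.

step_arm --motion '[{"x": 0, "y": 0, "z": -12, "rx": 0, "ry": 0, "rz": 0, "gripper": -1}, {"x": 0, "y": 0, "z": -12, "rx": 0, "ry": 0, "rz": 0, "gripper": -1}, {"x": 0, "y": 1, "z": -12, "rx": 0, "ry": 0, "rz": 0, "gripper": -1}, {"x": 0, "y": 0, "z": -12, "rx": 0, "ry": 0, "rz": 0, "gripper": -1}, {"x": 0, "y": 0, "z": -8, "rx": 0, "ry": 0, "rz": 0, "gripper": -1}]'

```text
time_s: 17.85
position: [0.578, 0.0283, 0.0906]
ee_rot: [0.527, 0.474, -0.471, -0.524]
force: [-2.1, 0.5, 0.9]
gripper_width: 0.001
```

```bash
python3 - <<'E'
from ov import *
plan([.62,.0355-.012,.09],frame(-.105+np.pi/2,0))
im=bot.capture("scene");cv2.imwrite("pics/s16z.png",cv2.resize(im[170:320,270:470,::-1],None,fx=3.5,fy=3.5,interpolation=cv2.INTER_CUBIC))
E
```

```text
t 17.85 pos [0.578  0.0283 0.0906] shift mm(tool now) [ -0.3   0.9 -42.3] rot [ 0.33 -0.05  0.  ] F [-2.1  0.5  0.9] w 0.001
0 xyz [ -0.1   0.4 -21.2] r [ 0.17 -0.02  0.  ]
1 xyz [ -0.2   0.4 -21.2] r [ 0.17 -0.02  0.  ]
```

View pics/s16z.png

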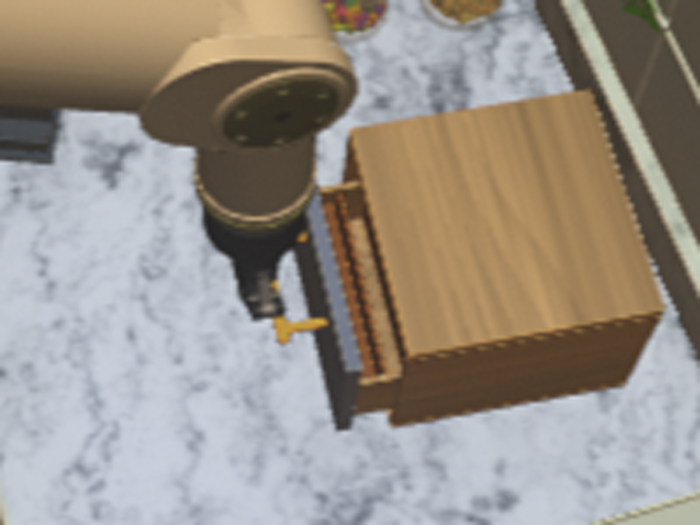

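step_arm --motion '[{"x": 0, "y": 0, "z": -10, "rx": 0, "ry": 0, "rz": 0, "gripper": -1}, {"x": 0, "y": 0, "z": -10, "rx": 0, "ry": 0, "rz": 0, "gripper": -1}, {"x": 0, "y": 0, "z": -8, "rx": 0, "ry": 0, "rz": 0, "gripper": -1}]'

```text
time_s: 18.27
position: [0.6058, 0.0253, 0.0904]
ee_rot: [0.526, 0.473, -0.473, -0.525]
force: [-7.2, 1.1, 4.5]
gripper_width: -0.003
```

step_arm --motion '[{"x": 0, "y": 0, "z": -4, "rx": 0, "ry": 0, "rz": 0, "gripper": -1}, {"x": 0, "y": 0, "z": -4, "rx": 0, "ry": 0, "rz": 0, "gripper": -1}]'

```text
time_s: 18.52
position: [0.6101, 0.0248, 0.0901]
ee_rot: [-0.523, -0.471, 0.475, 0.528]
force: [-31.9, 2.5, 22.8]
gripper_width: 0.001
```

```bash
python3 - <<'E'
from ov import *
o=bot.get_obs();print(o["position"],o["force"])
im=bot.capture("scene");cv2.imwrite("pics/s17z.png",cv2.resize(im[170:320,270:470,::-1],None,fx=3.5,fy=3.5,interpolation=cv2.INTER_CUBIC))
E
```

```text
[0.61009371 0.0248064  0.09014208] [-31.85567726   2.54800999  22.8356113 ]
```

View pics/s17z.png

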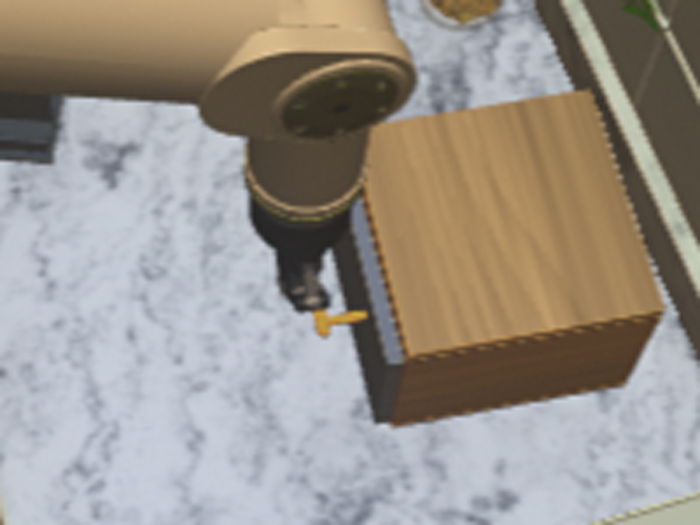

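Pushing force reached 32 N, well over the catch, and the front looks flush. I'll back off gently and check.

step_arm --motion '[{"x": 0, "y": 0, "z": 5, "rx": 0, "ry": 0, "rz": 0, "gripper": -1}, {"x": 0, "y": 0, "z": 20, "rx": 0, "ry": 0, "rz": 0, "gripper": -1}, {"x": 0, "y": 0, "z": 30, "rx": 0, "ry": 0, "rz": 0, "gripper": -1}, {"x": 0, "y": 0, "z": 30, "rx": 0, "ry": 0, "rz": 0, "gripper": -1}, {"x": 0, "y": -40, "z": 10, "rx": 0, "ry": 0, "rz": 0, "gripper": -1}, {"x": 0, "y": -40, "z": 0, "rx": 0, "ry": 0, "rz": 0, "gripper": -1}, {"x": 40, "y": -30, "z": 0, "rx": 0, "ry": 0, "rz": 0, "gripper": -1}, {"x": 50, "y": 0, "z": 0, "rx": 0, "ry": 0, "rz": 0, "gripper": -1}, {"x": 50, "y": 0, "z": 0, "rx": 0, "ry": 0, "rz": 0, "gripper": -1}, {"x": 0, "y": 0, "z": 0, "rx": 0, "ry": 0, "rz": 0, "gripper": -1}]'

```text
time_s: 19.82
position: [0.5351, 0.177, 0.2081]
ee_rot: [0.527, 0.475, -0.469, -0.526]
force: [0.3, -0.4, -1.0]
gripper_width: -0.001
```

```bash
python3 - <<'E'
from ov import *
o=bot.get_obs();print(o["position"],o["force"],o["time_s"])
im=bot.capture("scene");cv2.imwrite("pics/s18.png",im[:,:,::-1]);cv2.imwrite("pics/s18z.png",cv2.resize(im[170:320,270:470,::-1],None,fx=3.5,fy=3.5,interpolation=cv2.INTER_CUBIC))
print([(a["score"],onz("scene",a["point"],.098)) for a in bot.tip_of("scene","handle")[:2]])
im=bot.capture("top");cv2.imwrite("pics/t18.png",im[:,:,::-1])
print([(a["score"],onz("top",a["point"],.098)) for a in bot.tip_of("top","handle")[:2]])
for t in("tin","mug"):print(t,[(a["score"],onz("top",a["point"],0)) for a in bot.tip_of("top",t)[:2]])
E
```

```text
[0.53506643 0.17704708 0.20813003] [ 0.34408526 -0.36022674 -0.98041558] 19.825
[(0.6, array([0.62464287, 0.02711982, 0.098     ]))]
[(0.87, array([0.62263204, 0.02775297, 0.098     ]))]
tin [(0.83, array([ 0.3704853 , -0.23237018,  0.        ]))]
mug [(0.57, array([0.44083662, 0.5961705 , 0.        ]))]
```

View pics/s18z.png

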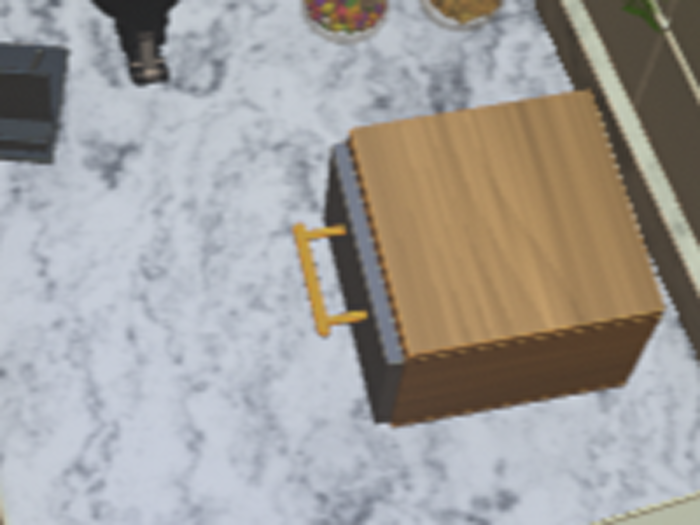

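View pics/s18.png

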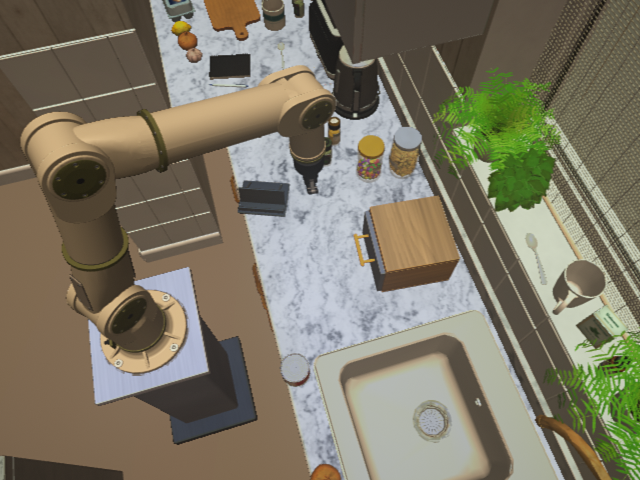

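View pics/t18.png

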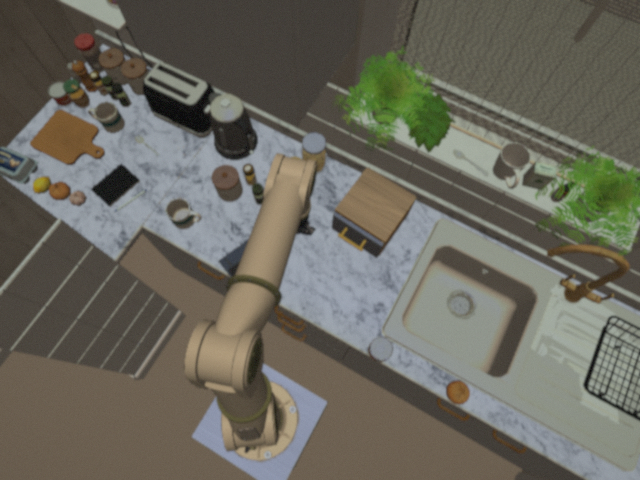

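```bash
python3 - <<'E'
import cv2,numpy as np
a=cv2.imread("pics/top0.png");b=cv2.imread("pics/t18.png")
for im,r in((a,(190,240,160,215)),(b,(190,240,160,215))):
    pass
cv2.imwrite("pics/mugcmp.png",cv2.resize(np.hstack([a[185:245,155:225],b[185:245,155:225]]),None,fx=5,fy=5))
E
```

```text
(no output)
```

View pics/mugcmp.png

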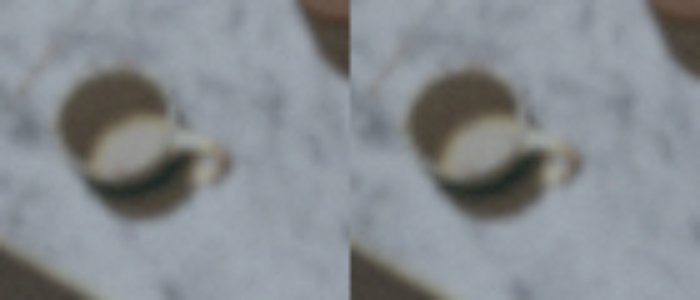

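The mug looks the same in the before and after crops, the drawer is shut, and the arm is clear. Handing in.

```bash
python3 - <<'E'
from rig import bot
print(bot.close_job())
E
```

```text
the job is handed in; nothing more can be done
None
```

I took the notebook off the stand, stood it on its long edge in slot_2, pushed the drawer home, and handed the job in at about 20 s.

- **Notebook:** It went down until the drawer floor pushed back with 14 N at TCP height 96 mm, which fits it standing on the floor. After I let go it stood between the slot_2 dividers, and it was still standing when it passed under the cabinet top. I could not see it again once the drawer was shut.
- **Drawer:** It stopped hard at 32 N, well over the roughly 10 N catch. I heard no click and have no drawer reading, so "home" rests on that stop and on the pictures. They show the front flush, with the handle at (0.624, 0.027), about 150 mm from the cabinet centre against 149 mm expected.
- **Other things:** The mug looks unmoved in the before and after pictures. The detector put it 14 mm away from its first reading and the tin about 9 mm. For the mug the pictures contradict that. I didn't compare the tin closely, but the arm never went near it.
- **Other deviations:** One early move call was refused because its rows left out fields, and nothing moved. The hand drifted about 4 mm while pressing the notebook down, which slid the drawer in slightly and did no harm.

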